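# Rack a pulley-block cheek plate and index the sprung keeper over it

### The arm

A 7-joint arm with a two-finger parallel gripper is mounted at the origin on the work surface. World frame = base frame: x ahead of the robot, y to its left, z up, the work surface at z = 0. Lengths are in m, angles in rad, forces in N, time in s.
With the tool pointing down it reaches from about 0.425 to 0.875 m from the base axis. Payload 8.4 kg.
Tool frame: the origin (TCP) lies on the centre line of the jaws, within the pads' length; the fingertips stand 8 mm ahead of it and the grasp point (between the pads) lies 11 mm behind it; z points along the fingers, y is the direction in which the jaws open and shut (so a half turn about z gives the same grasp; the last joint's range is limited). The gripper opens to 85 mm and grips with 20 to 120 N. Pads are 22 mm wide; open, the fingers measure 114 mm over their backs; the gripper's body (76 mm by 85 mm) begins 54 mm behind the grasp point. The pads swing forward as they close: fully open they stand 13 mm farther back than shut.
Start: joints at [1.009, 0.333, 0.04, 1.465, -0.013, 1.343, -0.059], TCP at [0.29, -0.582, 0.239] pointing down, gripper open.
Joint ranges: [-2.58, 2.58], [-0.38, 2.09], [-1.3, 1.39], [0.25, 2.4], [-1.5, 4.64], [0.08, 2.09], [-2.65, 2.65]. Speed limits (rad/s): [2.22, 2.22, 2.79, 2.79, 3.14, 3.14, 3.14].

### API

Orientations are given as a unit quaternion [w, x, y, z].
In Python, from plant import r gives the robot as it stands.
- The arm moves only by the tool step_arm, never from a script. Its argument "motion" is text: rows parted by semicolons, each of 6 numbers parted by spaces: the shift along the tool's x, y, z in mm, then the turn, a rotation vector about the tool's x, y, z in rad. A call has 1 to 20 rows; each row shifts and turns the commanded pose from where the row before left it, along the tool's axes as they then stand; what a row does not reach is not made up. A row lasts 1/10 s, in which the tool goes at most 50 mm and 8.59 degrees, less where a joint would pass 70% of its speed; a pose out of reach is approached as far as the arm can. A call is refused whole if a number of a shift passes 50 or a number of a turn 0.15, either way. A call with a gripper value outside its range is refused whole. "fingers" is the closure, from 0 (fully open) to 1 (shut), set as the call begins (left out, the last holds). The fingers move at their own pace and stop on an object; "squeeze" is the grip in N (left out, the last holds). Time passes only in rows, so rows that do not move let the fingers close. It gives the time, the measured TCP pose, the force and the opening at its end, in the units of the state.
- r.sense(): the state, without advancing time (a new reading comes with each control period).
- r.camera(name): name is "scene" or "top"; returns (picture, depth): 384x512x3 uint8, red, green, blue; 384x512 float32, m along the optical axis (not along the pixel's ray), 0 where there is no reading.
- r.calibration(name): a dict with "fovy" (degrees; the focal length in pixels is half the picture's height over the tangent of half this angle, whatever the lens; pixels are square), "cx", "cy" (the principal point, pixels), "dist" ([k1, k2, p1, p2, k3] as OpenCV has them; the pictures are not rectified), "rvec" (rotation vector, rad) and "tvec" (3), from world to camera coordinates, as OpenCV has them. Camera axes: x right, y down, z forward; pixel columns grow to the right and rows downward; lengths in m; the calibration is good to about 2 mm. A picture is of the moment at which its call begins. calibration takes no time and is no camera call.
- r.close_job(): hands the job in, once; it reports no verdict.
The state is a dict: "clock": time; "joint_pos": joint angles; "qd": joint speeds; "tau": joint torques, N m; "tool_pos": TCP position; "ee_rot": TCP orientation; "wrist_force": force on the tool from outside, world axes, zero at the start; "torque": the same for the moment, N m; "width": opening from 0.0 (shut) to 1.0 (fully open).
Only numpy, scipy, OpenCV 4.12 (cv2) and the standard library are available. Lean on these libraries where they do the work, as an engineer would, in place of code of your own. Each camera call takes 0.05 s, during which the arm holds its last target.

### The job

Take the blue cheek plate out of its plywood stand and lower it, without dropping it, upright and fully home into the one slot of the wooden rack that fits its thickness, its ends about level with the ends of the slot, and let it go. Then lock the rack: pull the red sprung knob up and turn it anticlockwise (seen from above) one notch at a time, letting go so that it snaps down into the half-way notch, then taking a fresh hold, pulling and turning again until the yellow keeper snaps down in the last notch, over the slots. Leave the hammer, clamp, wooden packing piece and tin alone.

Things in the scene. Friction and masses are not known exactly. Their poses are not given: they have to be found in the camera images.
- cheek: Blue plate with a half-round top, 84 mm long (its x), 12 mm thick (its y), 97 mm tall (its z; the top is an arch of radius 42 mm), about 0.27 kg, with a bright steel disc on each face. It starts upright in the stand's groove, about 22 mm of it hidden in the groove. Origin: middle of its lower edge face.
- stand: Fixed plywood block 100 x 70 x 30 mm with a groove along its x, 16 mm wide, groove floor 8 mm above the bench. Origin: centre of its underside, on the bench.
- rack: Fixed steel base plate 10 mm thick that carries a grey post with the knob and, 105 mm to its +x, three wooden slot blocks side by side along its y, 48 mm apart, all slots running along its x. The order of the three blocks varies. Origin: on the bench below the knob's axis; its z is up. Nothing of the rack tips or shifts.
- slot_mid: Wooden slot block, 84 mm long (its x, along the slot), 46 mm wide (its y), 49 mm tall, whose slot is 15 mm wide, right for the 12 mm cheek plate; slot mouth bevelled 5 mm each side. Origin: centre of its underside, 10 mm above the bench; slot floor 8 mm above the origin, walls' top 49 mm above it. A plate fully home has its origin 8 mm above this origin.
- slot_thin: The same block with a slot only 8 mm wide (too narrow). Origin as slot_mid.
- slot_wide: The same block with a slot 22 mm wide (too loose, the wrong one). Origin as slot_mid.
- knob_grip (a point): Centre of the red square knob head, 38 x 38 mm in plan and 38 mm tall, faces square to the point's x and y, on the knob's vertical axis, 154 mm above the bench when down. Its frame turns with the knob. From 27 mm below this point downwards runs the yellow keeper arm, under the knob, so fingertips must stay less than 25 mm below this point.
- keeper_bar (a point): Middle of the underside of the yellow T-shaped keeper's crossbar (124 mm long, 14 mm wide), 105 mm out from the knob's axis along the knob_grip point's -x, 119 mm above the bench when down: 4 mm above the arch of a plate that is fully home.
- knob_pull (a joint): How far the knob is pulled up, m: 0 down in a notch, stop at 0.024. A spring pushes it down; pulling takes about 6 N at first, 10 N at the end. It can be turned only when pulled at least 0.016; let go within about 20 degrees of a notch, it snaps down into it.
- knob_turn (a joint): Turn of the knob, rad, anticlockwise from above positive. Notches at 0 (start: keeper points away from the slots), 1.571 (half-way) and 3.142 (keeper over the slots), with about 0.05 rad of play each way; stops just beyond the first and last. Turns almost freely when pulled up.
- hammer: Orange soft-faced hammer lying on the bench, 225 mm long, 48 mm tall, bystander. Origin near its middle, on the underside.
- clamp: Blue C-shaped clamp lying flat, about 180 x 120 x 18 mm, bystander. Origin near its middle, on the underside.
- packing: Wooden packing piece, 120 x 50 x 25 mm, bystander. Origin: centre of its underside.
- tin: Round tin with green label, diameter 66 mm, 90 mm tall, bystander. Origin: centre of its underside.
Things that resemble listed ones, but are neither listed nor needed, are in the scene too. What is shaped like the cheek but purple or white is not meant.

How it is judged:
By the outcome, as a careful person would: the job done as asked, in the order asked, and still so for the second after the job is handed in, with the robot touching nothing.
It also fails if it takes over 64 s, if anything falls off the work surface, if the arm or the gripper's body presses on something with over 40 N, if the wrist force passes 120 N, or if a joint passes its speed limit or range.

## Working session

There is one attempt and no reset: what is moved stays moved. The work goes in short steps, Python scripts to look and compute and a tool call to move; the robot and the scene stay as the last step left them, time stands still between calls to the robot, and variables do not carry over. Pictures are saved under pics/ and viewed, and the job is handed in when it is done.

Besides the shell and the picture viewer there is one more tool, called after "Call:" as name(argument=value, ...), one argument or row to a line, values as JSON. step_arm: Moves the arm, as the interface text tells. Its arguments: {"type":"object","properties":{"motion":{"type":"string"},"fingers":{"type":"number"},"squeeze":{"type":"number"}},"required":["motion"]}

```bash
mkdir -p pics; ls; python3 - <<'E'
from plant import r
import cv2, numpy as np
print(r.sense())
for n in("scene","top"):
    im,d=r.camera(n); c=r.calibration(n); print(n,c)
    cv2.imwrite(f"pics/{n}0.png",cv2.resize(im[:,:,::-1],(800,600),interpolation=cv2.INTER_CUBIC)); np.savez(f"{n}0.npz",im=im,d=d)
E
```

```text
pics
{'clock': 0.0, 'joint_pos': array([ 1.00877627,  0.33393124,  0.0398652 ,  1.46626288, -0.01337009,
        1.34329712, -0.05849876]), 'qd': array([-0.00069992,  0.00033659,  0.00069299,  0.00092408,  0.00010648,
        0.00071914, -0.00019792]), 'tau': array([ 6.47287616e-04, -6.58548117e+01,  1.36582855e+00, -4.05559516e+01,
        1.68894563e-02,  1.26328849e-02,  3.41893929e-05]), 'tool_pos': array([ 0.28998275, -0.58124031,  0.23841211]), 'ee_rot': array([-7.76182146e-04,  9.73343760e-01,  2.29349643e-01, -2.53710978e-04]), 'wrist_force': array([-0.07507607,  0.22024182,  0.05882641]), 'torque': array([-0.01815737, -0.02269321,  0.01739234]), 'width': 1.0020776745090136}
scene {'fovy': 57.61488802521949, 'cx': 254.8728466524864, 'cy': 190.50927164156835, 'dist': array([-0.06974372,  0.        ,  0.        ,  0.        ,  0.        ]), 'rvec': array([ 2.26063319,  0.72402195, -0.32193418]), 'tvec': array([-0.44002832, -0.15552317,  1.3664747 ])}
top {'fovy': 52.00018803294227, 'cx': 251.8821952208058, 'cy': 183.7683715096683, 'dist': array([-0.10904467,  0.        ,  0.        ,  0.        ,  0.        ]), 'rvec': array([ 2.18480202, -2.15818827,  0.12661875]), 'tvec': array([-0.03255366,  0.55337069,  1.23249392])}
```

View pics/scene0.png

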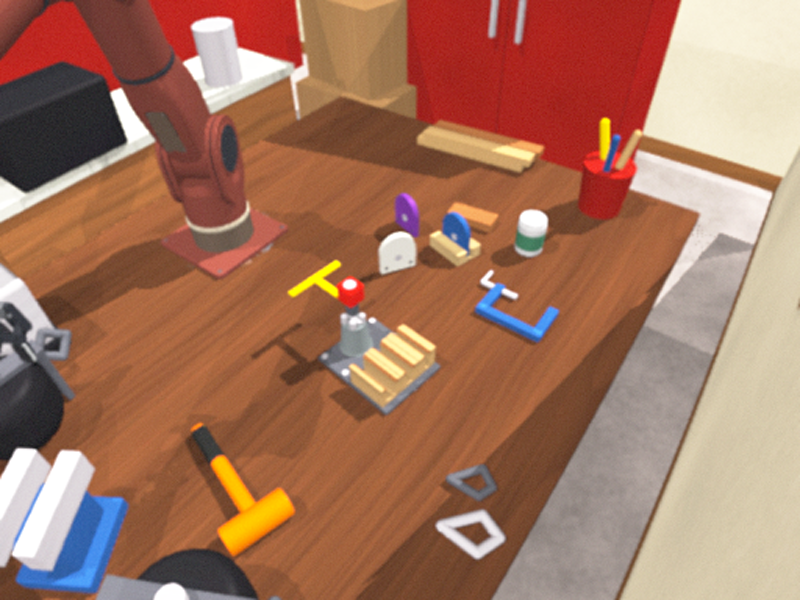

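View pics/top0.png

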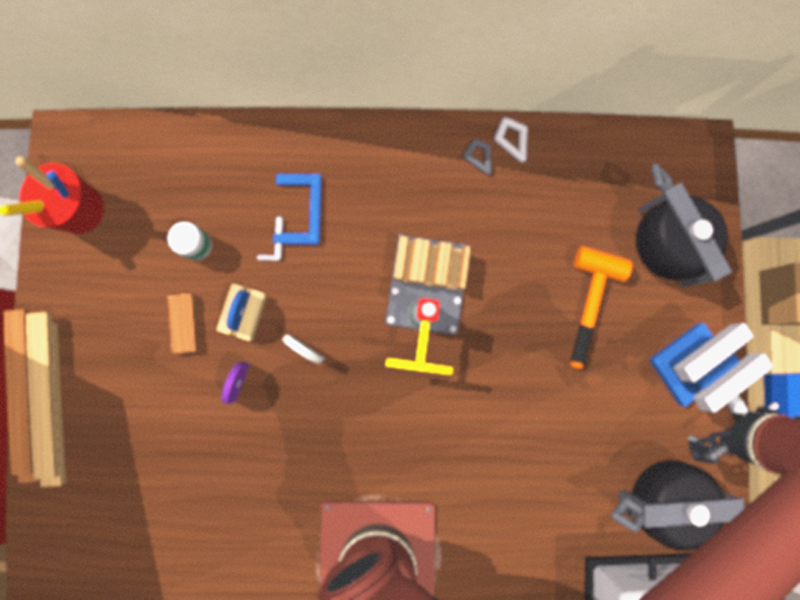

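The blue cheek is in the stand at scene (457,232) and top (238,310). The lookalikes are the purple one at top (235,382) and the white one at (302,348). Only the blue plate in the plywood groove fits the description. The rack is at top (430,290). Next I'll enlarge these.

```bash
cat > h.py <<'E'
import numpy as np, cv2
from scipy.spatial.transform import Rotation as R
from plant import r
def cam(n):
    c=r.calibration(n); f=192/np.tan(np.radians(c['fovy']/2))
    K=np.array([[f,0,c['cx']],[0,f,c['cy']],[0,0,1]]); return K,np.array(c['dist']),np.array(c['rvec']),np.array(c['tvec'])
def proj(n,P):
    K,D,rv,tv=cam(n); return cv2.projectPoints(np.atleast_2d(np.array(P,float)),rv,tv,K,D)[0][:,0]
def ray(n,uv):
    K,D,rv,tv=cam(n); p=cv2.undistortPoints(np.array(uv,float).reshape(-1,1,2),K,D)[:,0]
    Rm=R.from_rotvec(rv).as_matrix(); o=-Rm.T@tv; d=np.c_[p,np.ones(len(p))]@Rm; return o,d
def atz(n,uv,z):
    o,d=ray(n,uv); return o+d*((z-o[2])/d[:,2])[:,None]
def cloud(n,d):
    v,u=np.mgrid[:384,:512]; o,dd=ray(n,np.c_[u.ravel(),v.ravel()])
    return (o+dd*d.ravel()[:,None]).reshape(384,512,3)
def crop(n,im,u0,v0,u1,v1,s,name):
    c=cv2.resize(im[v0:v1,u0:u1,::-1],None,fx=s,fy=s,interpolation=cv2.INTER_CUBIC); cv2.imwrite(name,c)
def rpose(q): # wxyz
    return R.from_quat(np.r_[q[1:],q[0]])
E
python3 - <<'E'
from h import *
a=np.load('top0.npz');crop('top',a['im'],130,170,180,225,10,'pics/c1.png');crop('top',a['im'],240,145,310,245,6,'pics/c2.png')
b=np.load('scene0.npz');crop('s',b['im'],235,110,325,180,8,'pics/c3.png');crop('s',b['im'],180,160,290,265,5,'pics/c4.png')
E
```

```text
(no output)
```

View pics/c1.png

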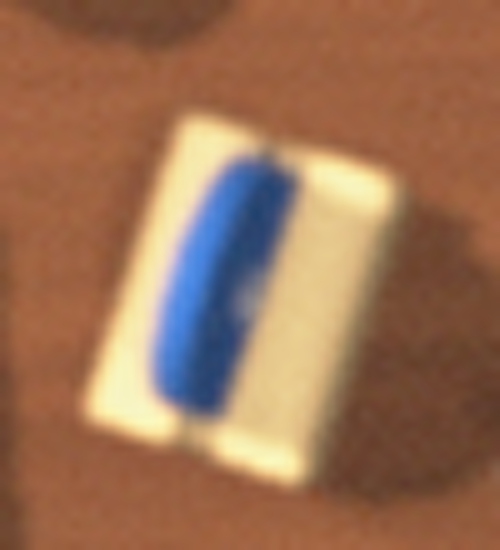

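View pics/c2.png

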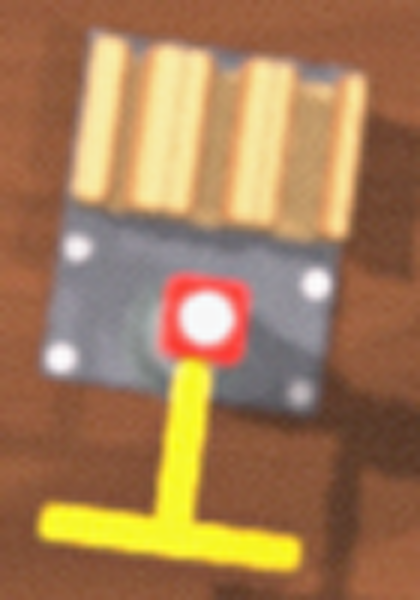

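View pics/c3.png

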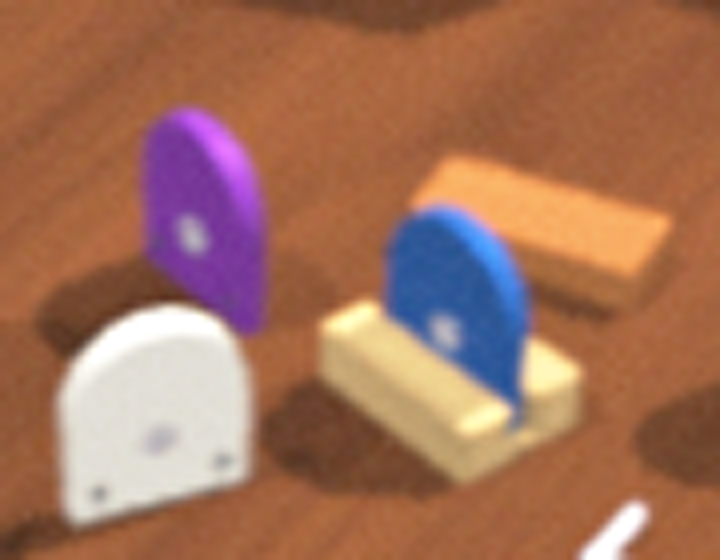

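View pics/c4.png

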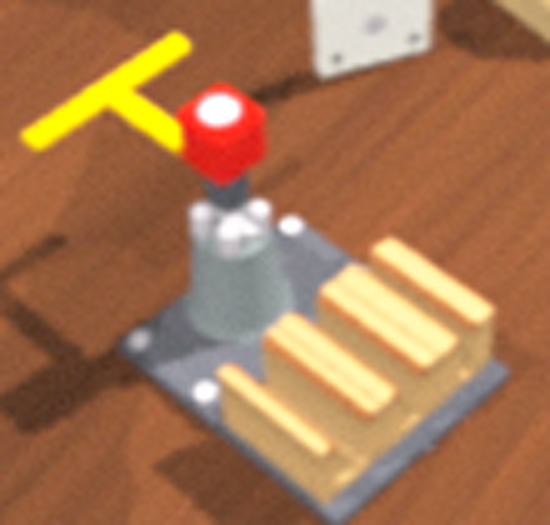

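```bash
cat > fit.py <<'E'
from h import *
from scipy.optimize import least_squares
def u(pts,off,s): return (np.array(pts,float)+.5)/s-.5+np.array(off)
def pose(p,P): 
    c,s=np.cos(p[2]),np.sin(p[2]); return np.array(P)@np.array([[c,s,0],[-s,c,0],[0,0,1]])+np.array([p[0],p[1],0])
def fit(obs,x0):
    # obs list (cam, uv, P)
    f=lambda p: np.concatenate([(proj(n,pose(p,P))-uv).ravel() for n,uv,P in obs])
    s=least_squares(f,x0,loss='soft_l1'); print(s.x,'deg',np.degrees(s.x[2])); print(np.round(s.fun.reshape(-1,2),2).tolist()); return s.x
if __name__=='__main__':
    z=.03
    # stand long axis x; top image: long direction from (300,487)->(400,180)
    S=[[.05,.035,z],[.05,-.035,z],[-.05,-.035,z],[-.05,.035,z]]
    o1=('top',u([(185,112),(400,180),(300,487),(88,415)],(130,170),10),S)
    o2=('scene',u([(582,372),(470,435),(320,322),(365,300)],(235,110),8),[S[0],S[1],S[2],S[2]])
    p0=np.r_[atz('top',u([(243,298)],(130,170),10),.03)[0][:2],-.3]
    print(p0); print('top only'); fit([o1],p0); 
    o2=('scene',u([(582,372),(470,435),(320,325)],(235,110),8),[S[0],S[1],S[2]])
    for g in (-.3,): 
        for perm in ([0,1,2],): fit([o1,o2],p0)
    # rack
    B=[[.147,.071,.059],[.147,-.071,.059],[.063,-.071,.059],[.063,.071,.059]]
    k=[[0,0,.173]]; e=[[-.105,.062,.125],[-.105,-.062,.125]]
    q0=np.r_[atz('top',u([(205,318)],(240,145),6),.173)[0][:2],-.1]
    r1=[('top',u([(90,34),(368,72),(347,241),(72,200)],(240,145),6),B),('top',u([(205,318)],(240,145),6),k)]
    r2=[('scene',u([(493,308),(322,452),(220,370),(393,238)],(180,160),5),[B[0],B[1],B[2],B[3]]),('scene',u([(219,110)],(180,160),5),k)]
    print(q0);fit(r1,q0);fit(r2,q0);fit(r1+r2,q0)
    for n in('top','scene'):
        d=np.load(n+'0.npz'); C=cloud(n,d['d'])
        im=d['im'].astype(int)
        m=(im[...,2]>120)&(im[...,0]<90); 
        ctr=proj(n,[[*p0[:2],.08]])[0]
        v,uu=np.nonzero(m); sel=np.hypot(uu-ctr[0],v-ctr[1])<22
        P=C[v[sel],uu[sel]]; P=P[np.isfinite(P).all(1)]
        print(n,len(P),P.mean(0),P.min(0),P.max(0))
E
python3 fit.py
```

```text
[ 0.49942753  0.28787408 -0.3       ]
top only
[ 0.49945683  0.28790029 -0.28580647] deg -16.375504606584908
[[0.48, 0.59], [-0.58, 0.16], [-0.29, -0.73], [0.38, -0.06]]
[ 0.50027601  0.28756985 -0.28054055] deg -16.073789685978934
[[0.5, 0.36], [-0.53, -0.18], [-0.08, -1.01], [0.55, -0.23], [-0.4, -0.49], [-0.43, -0.64], [0.27, -0.28]]
[ 0.49986352 -0.0867899  -0.1       ]
[ 0.4996746  -0.08762147 -0.12737942] deg -7.298303446392434
[[0.97, 0.88], [-0.93, 0.81], [-0.76, -1.22], [0.28, -0.68], [0.29, 0.07]]
[ 0.50209959 -0.08836698 -0.14230792] deg -8.153643340451
[[0.25, 0.09], [0.07, 0.23], [-0.26, -0.05], [-0.45, -0.34], [0.34, -0.01]]
[ 0.50096973 -0.08788209 -0.13686718] deg -7.841911574303342
[[1.52, 0.34], [-0.45, 0.68], [-0.52, -1.39], [0.59, -1.27], [0.39, -0.39], [0.1, -0.4], [0.15, -0.18], [-0.28, -0.33], [-0.67, -0.72], [0.14, -0.26]]
top 85 [0.49999427 0.28363852 0.09349869] [0.46609818 0.27129711 0.05985234] [0.53481837 0.29629038 0.11021153]
scene 235 [0.50957693 0.27804905 0.06975733] [0.46664894 0.26360894 0.00164512] [0.54391282 0.37580052 0.10769426]
```

```bash
cat > ov.py <<'E'
from fit import *
def cheekpts(t,y,zoff=0):
    a=np.linspace(0,np.pi,25); P=[[.042,y,zoff]]+[[.042*np.cos(k),y,zoff+.055+.042*np.sin(k)] for k in a]+[[-.042,y,zoff]]
    return pose(t,P)
def draw(n,img,off,s,polys,name,box):
    u0,v0,u1,v1=box
    c=cv2.resize(img[v0:v1,u0:u1,::-1],None,fx=s,fy=s,interpolation=cv2.INTER_CUBIC).copy()
    for P,col in polys:
        q=(proj(n,P)-[u0,v0]+.5)*s-.5
        cv2.polylines(c,[np.round(q*16).astype(np.int32)],False,col,1,cv2.LINE_AA,4)
    cv2.imwrite(name,c)
def box(p,x0,x1,y0,y1,z): return pose(p,[[x0,y0,z],[x1,y0,z],[x1,y1,z],[x0,y1,z],[x0,y0,z]])
def standpolys(p): return [(box(p,-.05,.05,-.035,.035,.03),(0,255,0)),(box(p,-.05,.05,-.008,.008,.03),(0,255,0)),(cheekpts(p,-.006,.008),(0,0,255)),(cheekpts(p,.006,.008),(0,255,255))]
def rackpolys(p,turn=0):
    L=[(box(p,.063,.147,y-.023,y+.023,.059),(0,255,0)) for y in(-.048,0,.048)]
    L+=[(box(p,.063,.147,-.0075,.0075,.018),(0,0,255)),(box(p,.063,.147,-.0125,.0125,.059),(255,0,255))]
    pk=np.r_[p[:2],p[2]+turn]
    L+=[(box(pk,-.019,.019,-.019,.019,.173),(255,255,0)),(box(pk,-.112,-.098,-.062,.062,.119),(255,0,0)),(box(pk,-.112,-.098,-.062,.062,.127),(0,128,0))]
    return L
if __name__=='__main__':
    ps=[.5,.2875,-.281]; pr=[.501,-.0879,-.137]
    A=np.load('top0.npz')['im'];B=np.load('scene0.npz')['im']
    draw('top',A,0,10,standpolys(ps),'pics/o1.png',(125,165,185,225))
    draw('scene',B,0,10,standpolys(ps),'pics/o2.png',(265,130,320,175))
    draw('top',A,0,6,rackpolys(pr),'pics/o3.png',(235,145,315,245))
    draw('scene',B,0,6,rackpolys(pr),'pics/o4.png',(180,160,290,260))
E
python3 ov.py
python3 - <<'E'
import cv2,numpy as np
def j(a,b,o):
    a=cv2.imread(a);b=cv2.imread(b);h=max(a.shape[0],b.shape[0])
    p=lambda x:cv2.copyMakeBorder(x,0,h-x.shape[0],0,0,cv2.BORDER_CONSTANT)
    i=np.hstack([p(a),p(b)]);s=min(1,800/i.shape[1],600/h);print(s)
    cv2.imwrite(o,i)
E
```

```text
(no output)
```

View pics/o1.png

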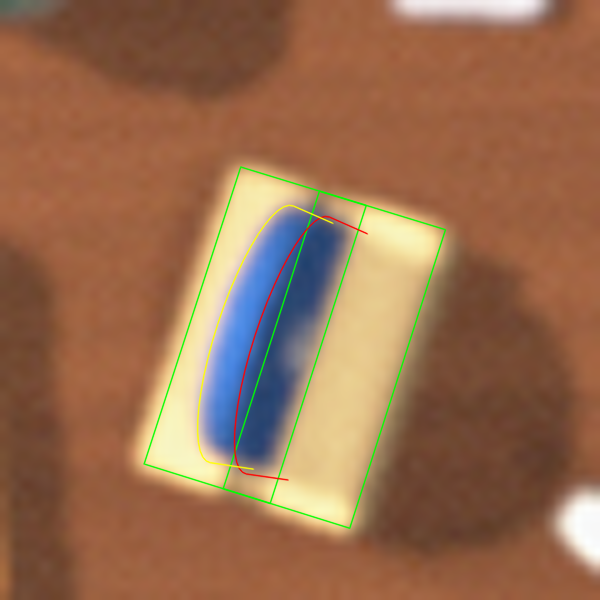

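View pics/o2.png

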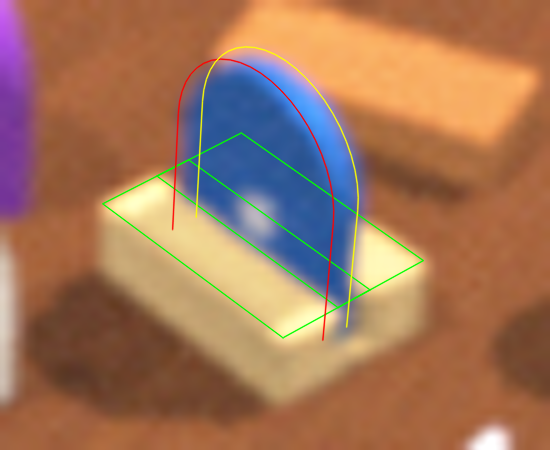

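View pics/o3.png

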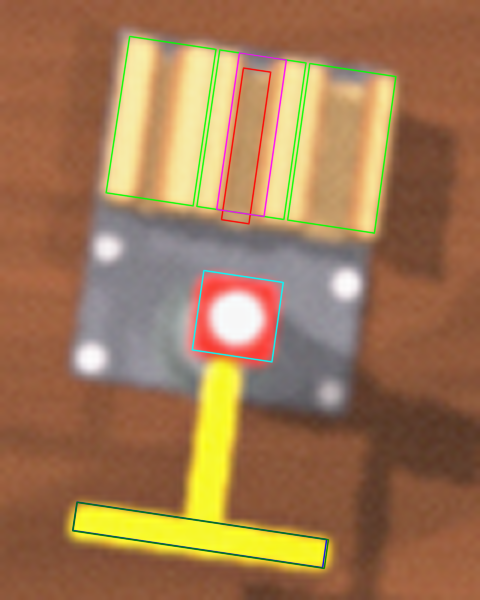

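View pics/o4.png

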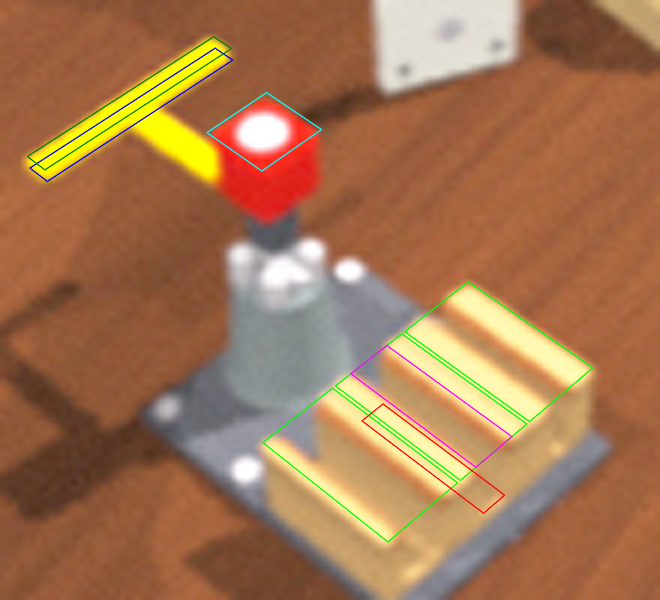

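Left to right in the top view, the slots are narrow at (150,130), medium at (245,140) and wide at (335,150) in the overlay crop. The 15 mm slot is therefore the middle one. Next I'll fit the cheek silhouette and look at the neighbours.

```bash
cat > sil.py <<'E'
from ov import *
from scipy.optimize import minimize
S=8
def hullmask(n,P,box):
    u0,v0,u1,v1=box; q=((proj(n,P)-[u0,v0]+.5)*S-.5); m=np.zeros(((v1-v0)*S,(u1-u0)*S),np.uint8)
    cv2.fillConvexPoly(m,cv2.convexHull(q.astype(np.float32)).astype(np.int32),255)
    return cv2.GaussianBlur(m,(0,0),S*.6)/255.
def soft(n,im,box):
    u0,v0,u1,v1=box; c=cv2.resize(im[v0:v1,u0:u1].astype(np.float32),None,fx=S,fy=S,interpolation=cv2.INTER_LINEAR)
    x=(c[...,2]-c[...,0]); return np.clip((x+20)/60,0,1)
def pts(p,z0,zl):
    a=np.linspace(0,np.pi,41); L=[]
    for y in(-.006,.006):
        L+=[[.042*np.cos(k),y,z0+.055+.042*np.sin(k)] for k in a]+[[.042,y,zl],[-.042,y,zl]]
    return pose(p,L)
def fitsil(views,p0,z0,zl):
    T=[(n,b,soft(n,im,b)) for n,im,b in views]
    f=lambda p: sum(((hullmask(n,pts(p,z0,zl),b)-t)**2).sum()/1000 for n,b,t in T)
    return minimize(f,p0,method='Nelder-Mead',options=dict(initial_simplex=np.array([p0]+[np.array(p0)+d for d in np.diag([.004,.004,.06])]),xatol=1e-5,fatol=1e-3))
if __name__=='__main__':
    A=np.load('top0.npz')['im'];B=np.load('scene0.npz')['im']
    bt=(138,178,170,218);bs=(275,130,308,168)
    p0=[.5,.2865,-.281]
    for v in ([('top',A,bt)],[('scene',B,bs)],[('top',A,bt),('scene',B,bs)]):
        s=fitsil(v,p0,.008,.030);print(s.x,s.fun)
    print('white',atz('top',np.array([[302,348],[285,337],[322,358]])/1.5625,.09),'purple',atz('top',np.array([[235,382]])/1.5625,.09))
E
python3 sil.py
```

```text
[ 0.50148466  0.28752646 -0.29464474] 1.189810362426399
[ 0.50500906  0.28415204 -0.31629076] 0.5881736098110926
[ 0.50301036  0.28673709 -0.31282781] 2.090141972445105
white [[0.426491   0.1507253  0.09      ]
 [0.44726523 0.18435976 0.09      ]
 [0.40778531 0.11150721 0.09      ]] purple [[0.35872279 0.27952018 0.09      ]]
```

```bash
cat > pl.py <<'E'
from h import *
import sys
def st():
    s=r.sense(); Rm=rpose(s['ee_rot']).as_matrix(); return s,np.array(s['tool_pos']),Rm
def plan(tgt,yaw,n):
    s,p,Rm=st(); 
    Rt=np.array([[np.cos(yaw),np.sin(yaw),0],[np.sin(yaw),-np.cos(yaw),0],[0,0,-1]])
    rv=R.from_matrix(Rm.T@Rt).as_rotvec(); dl=Rm.T@(np.array(tgt)-p)
    M=sum(R.from_rotvec(rv*k/n).as_matrix() for k in range(n)); d=np.linalg.solve(M,dl)
    print('clock',round(s['clock'],2),'p',np.round(p,4),'yaw',round(np.arctan2(Rm[1,0],Rm[0,0]),4),'tilt z',np.round(Rm[:,2],4),'F',np.round(s['wrist_force'],1),'w',round(s['width'],3),'q',np.round(s['joint_pos'],2))
    print('total tool shift mm',np.round(dl*1000,1),'turn',np.round(rv,4),'| per row',n,np.round(d*1000,2),np.round(rv/n,4))
if __name__=='__main__':
    a=[float(x) for x in sys.argv[1:]]; plan(a[:3],a[3],int(a[4]))
E
python3 pl.py .60 -.20 .30 0.2 12; python3 pl.py .503 .2865 .20 -.295 20
```

```text
clock 0.1 p [ 0.29   -0.5813  0.2385] yaw 0.4628 tilt z [-7.0e-04  1.2e-03 -1.0e+00] F [-0.8 -0.3 -0.1] w 1.003 q [ 1.01  0.33  0.04  1.47 -0.01  1.34 -0.06]
total tool shift mm [ 447.6 -202.9  -61.2] turn [-0.0014  0.0003  0.2628] | per row 12 [ 35.1  -21.32  -5.11] [-0.0001  0.      0.0219]
clock 0.1 p [ 0.29   -0.5813  0.2385] yaw 0.4628 tilt z [-7.0e-04  1.2e-03 -1.0e+00] F [-0.8 -0.3 -0.1] w 1.003 q [ 1.01  0.33  0.04  1.47 -0.01  1.34 -0.06]
total tool shift mm [ 578.  -681.4   39.4] turn [-1.300e-03  6.000e-04  7.578e-01] | per row 20 [ 15.41 -43.09   1.96] [-0.0001  0.      0.0379]
```

Call:
step_arm(
  motion="24 -14 -4 0 0 0.015;24 -14 -4 0 0 0.015;24 -14 -4 0 0 0.015;24 -14 -4 0 0 0.015;24 -14 -4 0 0 0.015;24 -14 -4 0 0 0.015;24 -14 -4 0 0 0.015;24 -14 -4 0 0 0.015;24 -14 -4 0 0 0.015;24 -14 -4 0 0 0.015",
  fingers=0,
  squeeze=60,
)

```text
clock: 1.1
tool_pos: [0.458, -0.3591, 0.2792]
ee_rot: [-0.0, 0.988, 0.155, -0.0]
wrist_force: [-0.9, 0.6, 0.6]
width: 0.999
```

```bash
python3 pl.py .62 -.15 .30 0.1 10; python3 pl.py .62 -.15 .30 0.1 14
```

```text
clock 1.1 p [ 0.458  -0.3591  0.2792] yaw 0.3121 tilt z [-5.e-04  4.e-04 -1.e+00] F [-0.9  0.6  0.6] w 0.999 q [ 0.68  0.18 -0.11  1.57  0.02  1.39 -0.69]
total tool shift mm [ 218.4 -149.3  -20.9] turn [-0.0005  0.0005  0.2121] | per row 10 [ 20.35 -16.98  -2.08] [-0.      0.      0.0212]
clock 1.1 p [ 0.458  -0.3591  0.2792] yaw 0.3121 tilt z [-5.e-04  4.e-04 -1.e+00] F [-0.9  0.6  0.6] w 0.999 q [ 0.68  0.18 -0.11  1.57  0.02  1.39 -0.69]
total tool shift mm [ 218.4 -149.3  -20.9] turn [-0.0005  0.0005  0.2121] | per row 14 [ 14.5  -12.17  -1.49] [-0.      0.      0.0151]
```

Call:
step_arm(
  motion="20 -17 -2 0 0 0.021;20 -17 -2 0 0 0.021;20 -17 -2 0 0 0.021;20 -17 -2 0 0 0.021;20 -17 -2 0 0 0.021;20 -17 -2 0 0 0.021;20 -17 -2 0 0 0.021;20 -17 -2 0 0 0.021;20 -17 -2 0 0 0.021;20 -17 -2 0 0 0.021",
)

```text
clock: 2.1
tool_pos: [0.6162, -0.1504, 0.299]
ee_rot: [-0.0, 0.999, 0.051, -0.0]
wrist_force: [0.7, 0.1, 0.1]
width: 1.001
```

```bash
python3 pl.py .503 .2865 .20 -.295 14
```

```text
clock 2.1 p [ 0.6162 -0.1504  0.299 ] yaw 0.1019 tilt z [-8.e-04  2.e-04 -1.e+00] F [0.7 0.1 0.1] w 1.001 q [ 0.36  0.29 -0.24  1.4   0.07  1.46 -1.35]
total tool shift mm [ -68.1 -446.1   99.1] turn [-1.000e-04  8.000e-04  3.969e-01] | per row 14 [-10.69 -30.63   7.08] [-0.      0.0001  0.0283]
```

Call:
step_arm(
  motion="-10 -30 7 0 0 0.028;-10 -30 7 0 0 0.028;-10 -30 7 0 0 0.028;-10 -30 7 0 0 0.028;-10 -30 7 0 0 0.028;-10 -30 7 0 0 0.028;-10 -30 7 0 0 0.028;-10 -30 7 0 0 0.028;-10 -30 7 0 0 0.028;-10 -30 7 0 0 0.028;-10 -30 7 0 0 0.028;-10 -30 7 0 0 0.028;-10 -30 7 0 0 0.028;-10 -30 7 0 0 0.028",
)

```text
clock: 3.5
tool_pos: [0.5096, 0.2768, 0.2008]
ee_rot: [0.0, 0.989, -0.145, -0.0]
wrist_force: [0.2, 0.1, 0.1]
width: 1.004
```

```bash
python3 pl.py .503 .2865 .15 -.295 5
python3 - <<'E'
from ov import *
for n in("top","scene"):
    im,d=r.camera(n); np.savez(n+'1.npz',im=im,d=d); 
    crop(n,im,*((110,140,220,240) if n=='top' else (240,80,350,180)),6,f'pics/{n}1.png')
E
```

```text
clock 3.5 p [0.5096 0.2768 0.2008] yaw -0.2905 tilt z [-4.e-04 -3.e-04 -1.e+00] F [0.2 0.1 0.1] w 1.004 q [-0.15  0.26 -0.5   1.67  0.13  1.25 -2.54]
total tool shift mm [-9.1 -7.4 50.8] turn [0.0004 0.0003 0.0045] | per row 5 [-1.83 -1.48 10.16] [0.0001 0.0001 0.0009]
```

View pics/top1.png

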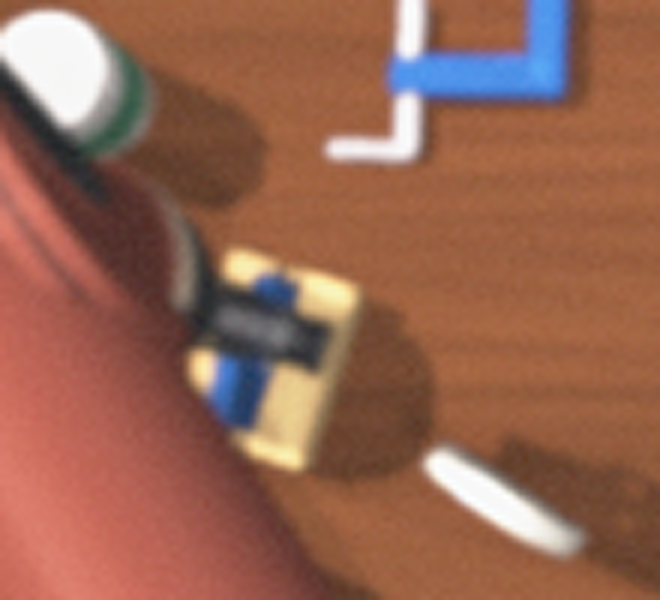

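View pics/scene1.png

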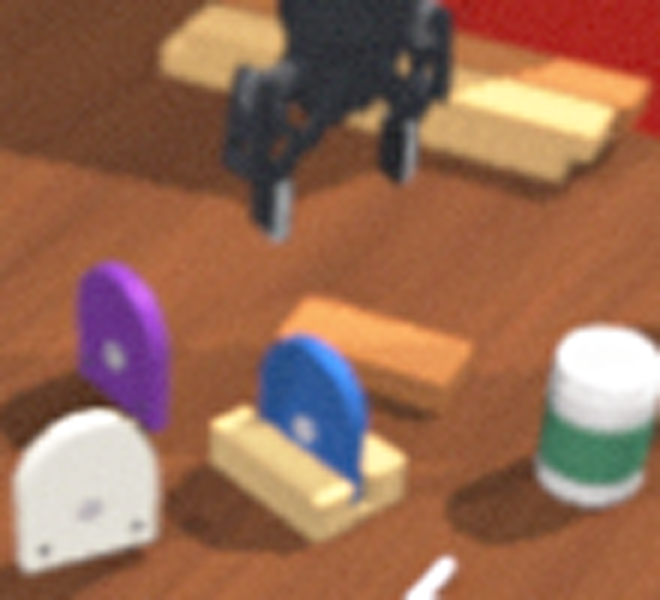

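The fingers straddle the plate. Joint 7 is near its range at -2.54, so I'll watch it on the way down.

Call:
step_arm(
  motion="-3 -2 16 0 0 0;-3 -2 17 0 0 0;-3 -3 17 0 0 0;0 0 15 0 0 0",
)

```text
clock: 4.0
tool_pos: [0.5031, 0.2847, 0.1353]
ee_rot: [0.0, 0.99, -0.144, -0.0]
wrist_force: [-0.4, -0.4, -0.0]
width: 0.997
```

```bash
python3 pl.py .503 .2865 .068 -.295 5

```

```text
clock 4.0 p [0.5031 0.2847 0.1353] yaw -0.2888 tilt z [-7.e-04 -3.e-04 -1.e+00] F [-0.4 -0.4 -0. ] w 0.997 q [-0.18  0.31 -0.49  1.75  0.16  1.12 -2.58]
total tool shift mm [-0.6 -1.7 67.3] turn [0.0005 0.0005 0.0062] | per row 5 [-0.12 -0.34 13.46] [0.0001 0.0001 0.0012]
```

I'll turn a half turn to the equivalent grasp, which is well inside joint 7's range.

Call:
step_arm(
  motion="0 0 0 0 0 -0.149;0 0 0 0 0 -0.149;0 0 0 0 0 -0.149;0 0 0 0 0 -0.149;0 0 0 0 0 -0.149;0 0 0 0 0 -0.149;0 0 0 0 0 -0.149;0 0 0 0 0 -0.149;0 0 0 0 0 -0.149;0 0 0 0 0 -0.149;0 0 0 0 0 -0.149;0 0 0 0 0 -0.149;0 0 0 0 0 -0.149;0 0 0 0 0 -0.149;0 0 0 0 0 -0.149;0 0 0 0 0 -0.149;0 0 0 0 0 -0.149;0 0 0 0 0 -0.149;0 0 0 0 0 -0.149;0 0 0 0 0 -0.149",
)

```text
clock: 6.0
tool_pos: [0.5038, 0.2841, 0.136]
ee_rot: [-0.0, 0.221, 0.975, -0.0]
wrist_force: [-0.1, 0.5, 0.0]
width: 0.998
```

```bash
python3 pl.py .503 .2865 .068 2.8466 5

```

```text
clock 6.0 p [0.5038 0.2841 0.136 ] yaw 2.6963 tilt z [-2.e-04 -5.e-04 -1.e+00] F [-0.1  0.5  0. ] w 0.998 q [ 0.21  0.45 -1.    1.73  0.4   1.19  0.23]
total tool shift mm [ 1.8  1.8 68. ] turn [-0.0005  0.     -0.1503] | per row 5 [ 0.33  0.38 13.6 ] [-0.0001  0.     -0.0301]
```

Call:
step_arm(
  motion="1 1 0 0 0 -0.1;1 1 0 0 0 -0.05;0 0 17 0 0 0;0 0 17 0 0 0;0 0 17 0 0 0;0 0 15 0 0 0;0 0 0 0 0 0",
)

```text
clock: 6.7
tool_pos: [0.501, 0.2866, 0.0674]
ee_rot: [-0.002, 0.15, 0.989, -0.001]
wrist_force: [-0.7, 0.3, -0.7]
width: 1.004
```

```bash
python3 pl.py .503 .2865 .068 2.8466 5
python3 - <<'E'
from ov import *
im,d=r.camera('scene'); np.savez('s2.npz',im=im,d=d); crop('s',im,250,100,330,180,8,'pics/s2.png')
E
```

```text
clock 6.7 p [0.501  0.2866 0.0674] yaw 2.8407 tilt z [-0.0038 -0.0018 -1.    ] F [-0.7  0.3 -0.7] w 1.004 q [ 0.18  0.54 -0.98  1.79  0.5   1.09  0.3 ]
total tool shift mm [-1.9  0.5 -0.6] turn [-0.0028 -0.0031 -0.0059] | per row 5 [-0.38  0.09 -0.12] [-0.0006 -0.0006 -0.0012]
```

View pics/s2.png

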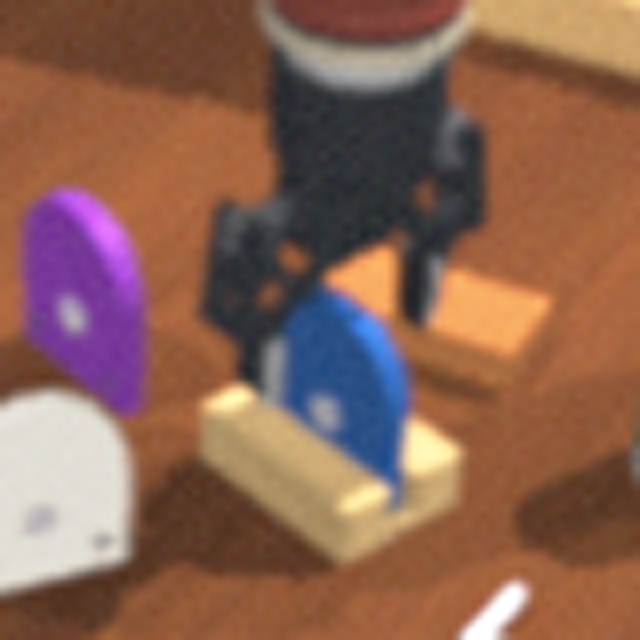

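Call:
step_arm(
  motion="-2 0 0 0 0 0;0 0 0 0 0 0;0 0 0 0 0 0;0 0 0 0 0 0;0 0 0 0 0 0;0 0 0 0 0 0;0 0 0 0 0 0;0 0 0 0 0 0",
  fingers=1,
  squeeze=60,
)

```text
clock: 7.55
tool_pos: [0.5045, 0.2871, 0.0706]
ee_rot: [0.0, 0.15, 0.989, 0.0]
wrist_force: [-0.3, -0.3, 3.3]
width: 0.133
```

```bash
python3 pl.py .503 .2865 .068 2.8466 5

```

```text
clock 7.55 p [0.5045 0.2871 0.0706] yaw 2.8408 tilt z [ 4.e-04  1.e-04 -1.e+00] F [-0.3 -0.3  3.3] w 0.133 q [ 0.18  0.54 -0.98  1.78  0.5   1.09  0.3 ]
total tool shift mm [ 1.2 -1.   2.6] turn [ 0.0002  0.0003 -0.0058] | per row 5 [ 0.24 -0.21  0.52] [ 0.      0.0001 -0.0012]
```

Opening 0.133 (about 11 mm) means the 12 mm plate is held. Lifting.

Call:
step_arm(
  motion="0 0 -5 0 0 0;0 0 -10 0 0 0;0 0 -15 0 0 0;0 0 -20 0 0 0;0 0 -20 0 0 0;0 0 -20 0 0 0;0 0 -15 0 0 0;0 0 0 0 0 0",
)

```text
clock: 8.35
tool_pos: [0.5052, 0.2879, 0.178]
ee_rot: [0.002, 0.15, 0.989, 0.001]
wrist_force: [0.2, 1.0, -2.8]
width: 0.133
```

```bash
python3 pl.py .61 -.10 .20 3.0046 14
python3 - <<'E'
from ov import *
im,d=r.camera('scene'); np.savez('s3.npz',im=im,d=d); crop('s',im,250,80,350,180,6,'pics/s3.png')
E
```

```text
clock 8.35 p [0.5052 0.2879 0.178 ] yaw 2.8408 tilt z [ 0.0035  0.0016 -1.    ] F [ 0.2  1.  -2.8] w 0.133 q [ 0.25  0.42 -1.06  1.68  0.39  1.26  0.38]
total tool shift mm [-215.1 -339.4  -22.2] turn [ 0.0023  0.003  -0.1638] | per row 14 [-13.49 -25.37  -1.58] [ 0.0002  0.0002 -0.0117]
```

View pics/s3.png

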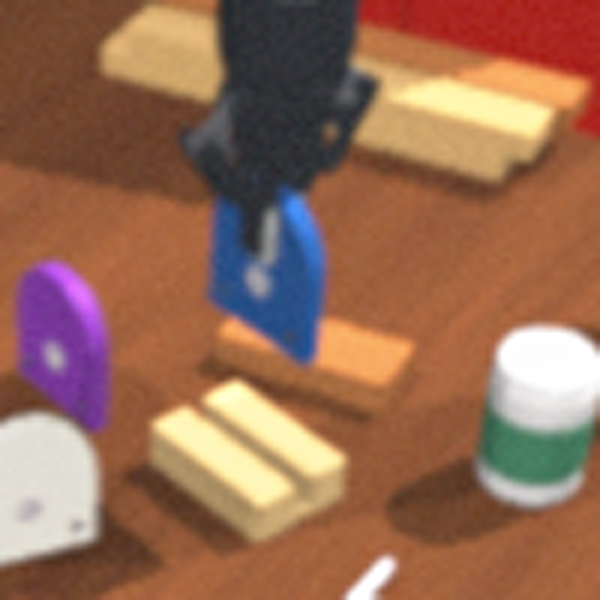

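Call:
step_arm(
  motion="-13 -25 0 0 0 -0.012;-13 -25 0 0 0 -0.012;-13 -25 0 0 0 -0.012;-13 -25 0 0 0 -0.012;-13 -25 0 0 0 -0.012;-13 -25 0 0 0 -0.012;-13 -25 0 0 0 -0.012;-13 -25 0 0 0 -0.012;-13 -25 0 0 0 -0.012;-13 -25 0 0 0 -0.012;-13 -25 0 0 0 -0.012;-13 -25 0 0 0 -0.012;-13 -25 0 0 0 -0.012",
)

```text
clock: 9.7
tool_pos: [0.5947, -0.0688, 0.1741]
ee_rot: [-0.001, 0.072, 0.997, 0.0]
wrist_force: [-0.7, 0.1, -2.1]
width: 0.131
```

```bash
python3 pl.py .605 -.1022 .145 3.0046 5

```

```text
clock 9.7 p [ 0.5947 -0.0688  0.1741] yaw 2.9972 tilt z [-1.8e-03  2.0e-04 -1.0e+00] F [-0.7  0.1 -2.1] w 0.131 q [ 0.82  0.45 -1.    1.64  0.39  1.27  1.17]
total tool shift mm [-15.1 -31.6  29.1] turn [-0.0001 -0.0018 -0.0074] | per row 5 [-2.99 -6.33  5.81] [-0.     -0.0004 -0.0015]
```

Call:
step_arm(
  motion="-3 -7 8 0 0 -0.002;-3 -7 8 0 0 -0.002;-3 -7 8 0 0 -0.002;-3 -6 8 0 0 -0.001;-3 -5 7 0 0 0;0 0 0 0 0 0;0 0 0 0 0 0",
)

```text
clock: 10.4
tool_pos: [0.6054, -0.1008, 0.1363]
ee_rot: [-0.0, 0.069, 0.998, 0.0]
wrist_force: [-0.2, -0.9, -1.8]
width: 0.134
```

```bash
python3 pl.py .605 -.1022 .135 3.0046 5
cat > look.py <<'E'
from ov import *
import sys
def platepolys(p,z0): return [(cheekpts(p,-.006,z0),(0,0,255)),(cheekpts(p,.006,z0),(0,255,255)),(box(p,-.042,.042,-.006,.006,z0),(0,0,255))]
k=sys.argv[1]; grasp=float(sys.argv[2]); xo=float(sys.argv[3])
s=r.sense(); Rm=rpose(s['ee_rot']).as_matrix(); yaw=np.arctan2(-Rm[1,0],-Rm[0,0]); p=[s['tool_pos'][0]+xo*np.cos(yaw),s['tool_pos'][1]+xo*np.sin(yaw),yaw]
for n in('top','scene'):
    im,d=r.camera(n); np.savez(n+k+'.npz',im=im,d=d)
    pr=[.501,-.0879,-.137]
    b=(235,145,315,220) if n=='top' else (190,140,290,240)
    draw(n,im,0,8 if n=='top' else 6,rackpolys(pr)[:5]+platepolys(p,s['tool_pos'][2]-grasp),f'pics/{n}{k}.png',b)
    crop(n,im,*b,8 if n=='top' else 6,f'pics/{n}{k}r.png')
E
python3 look.py 4 .0626 -.001
```

```text
clock 10.4 p [ 0.6054 -0.1008  0.1363] yaw 3.0042 tilt z [-2.e-04  5.e-04 -1.e+00] F [-0.2 -0.9 -1.8] w 0.134 q [ 0.83  0.51 -0.96  1.64  0.44  1.22  1.2 ]
total tool shift mm [ 0.2 -1.5  1.3] turn [ 0.0004 -0.0003 -0.0004] | per row 5 [ 0.05 -0.3   0.26] [ 0.0001 -0.0001 -0.0001]
```

View pics/top4.png

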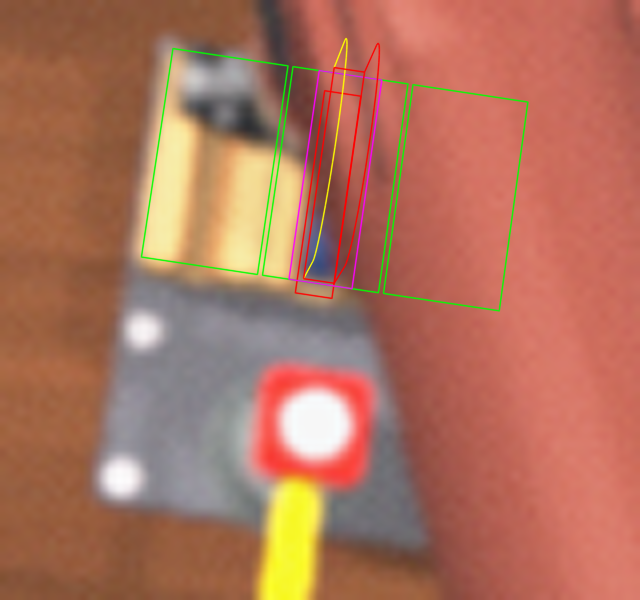

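View pics/scene4.png

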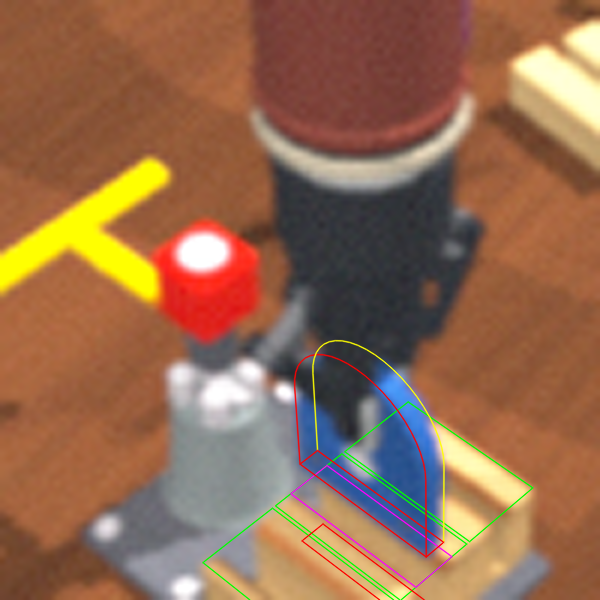

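View pics/scene4r.png

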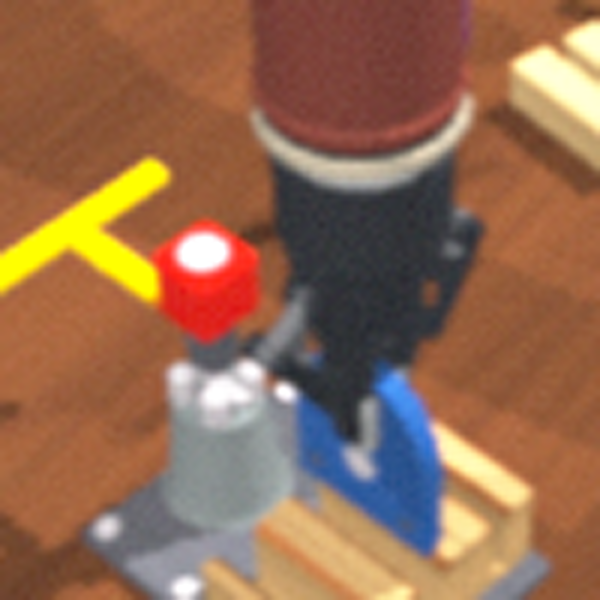

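Call:
step_arm(
  motion="0 -2 5 0 0 0;0 0 5 0 0 0;0 0 4 0 0 0;0 0 3 0 0 0;0 0 3 0 0 0;0 0 0 0 0 0",
)

```text
clock: 11.1
tool_pos: [0.6049, -0.1032, 0.1158]
ee_rot: [-0.0, 0.069, 0.998, 0.0]
wrist_force: [-0.1, 0.7, -2.1]
width: 0.131
```

```bash
python3 pl.py .605 -.1022 .0806 3.0046 5
python3 look.py 5 .0626 -.001
```

```text
clock 11.1 p [ 0.6049 -0.1032  0.1158] yaw 3.0038 tilt z [-7.e-04  2.e-04 -1.e+00] F [-0.1  0.7 -2.1] w 0.131 q [ 0.82  0.53 -0.95  1.66  0.46  1.19  1.19]
total tool shift mm [ 0.   1.  35.2] turn [ 0.0001 -0.0007 -0.0008] | per row 5 [0.01 0.2  7.04] [ 0.     -0.0001 -0.0002]
```

View pics/scene5.png

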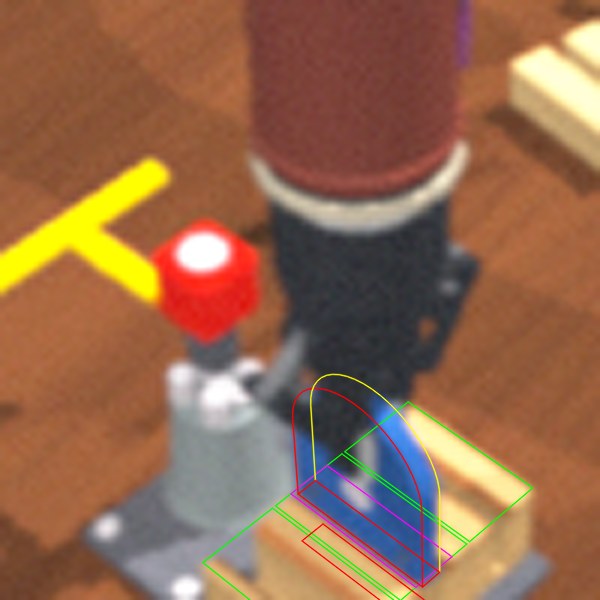

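View pics/scene5r.png

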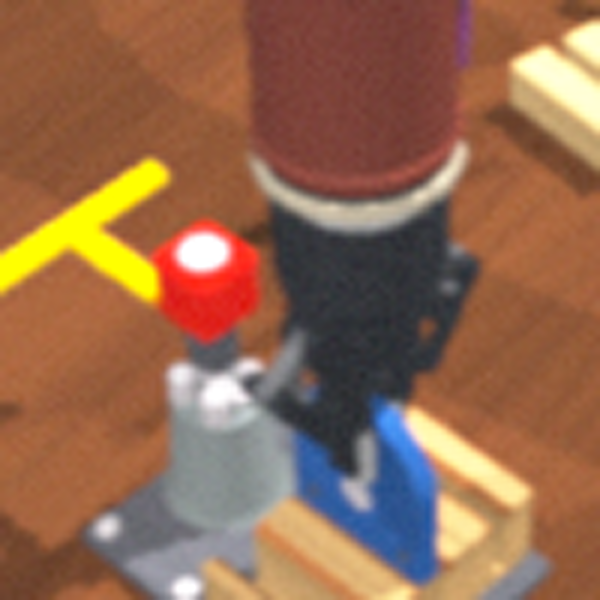

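The plate is entering the middle slot with no side force, so I'll lower it further.

Call:
step_arm(
  motion="0 1 4 0 0 0;0 0 4 0 0 0;0 0 4 0 0 0;0 0 4 0 0 0;0 0 0 0 0 0",
)

```text
clock: 11.7
tool_pos: [0.6049, -0.1023, 0.0995]
ee_rot: [-0.001, 0.069, 0.998, 0.0]
wrist_force: [-1.1, 0.6, -3.1]
width: 0.132
```

```bash
python3 pl.py .605 -.1022 .0806 3.0046 5
```

```text
clock 11.7 p [ 0.6049 -0.1023  0.0995] yaw 3.0038 tilt z [-1.1e-03  3.0e-04 -1.0e+00] F [-1.1  0.6 -3.1] w 0.132 q [ 0.81  0.55 -0.94  1.68  0.48  1.16  1.18]
total tool shift mm [-0.1  0.1 18.9] turn [ 0.0001 -0.0011 -0.0008] | per row 5 [-0.02  0.01  3.78] [ 0.     -0.0002 -0.0002]
```

Call:
step_arm(
  motion="0 0 4 0 0 0;0 0 4 0 0 0;0 0 4 0 0 0;0 0 3 0 0 0;0 0 0 0 0 0",
)

```text
clock: 12.2
tool_pos: [0.605, -0.1022, 0.0848]
ee_rot: [-0.0, 0.069, 0.998, 0.0]
wrist_force: [0.0, -0.6, -2.9]
width: 0.135
```

```bash
python3 pl.py .605 -.1022 .0806 3.0046 5;python3 look.py 6 .0626 -.001
```

```text
clock 12.2 p [ 0.605  -0.1022  0.0848] yaw 3.0038 tilt z [-8.e-04  2.e-04 -1.e+00] F [ 0.  -0.6 -2.9] w 0.135 q [ 0.8   0.56 -0.93  1.69  0.49  1.14  1.17]
total tool shift mm [0.  0.  4.2] turn [ 0.0001 -0.0008 -0.0008] | per row 5 [0.   0.   0.83] [ 0.     -0.0002 -0.0002]
```

View pics/scene6r.png

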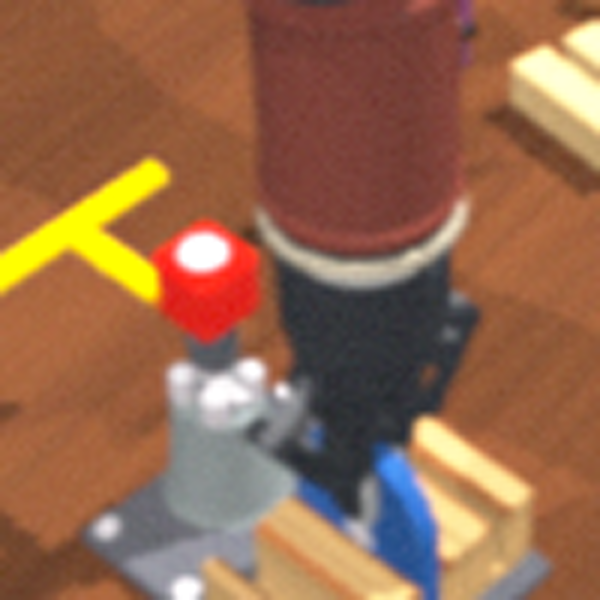

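Call:
step_arm(
  motion="0 0 1 0 0 0;0 0 1 0 0 0;0 0 1 0 0 0;0 0 1 0 0 0;0 0 0 0 0 0",
)

```text
clock: 12.8
tool_pos: [0.6052, -0.1022, 0.0812]
ee_rot: [-0.0, 0.069, 0.998, 0.0]
wrist_force: [0.1, -0.4, -3.8]
width: 0.133
```

```bash
python3 pl.py .605 -.1022 .0806 3.0046 5
```

```text
clock 12.8 p [ 0.6052 -0.1022  0.0812] yaw 3.0038 tilt z [-2.e-04  1.e-04 -1.e+00] F [ 0.1 -0.4 -3.8] w 0.133 q [ 0.8   0.57 -0.93  1.69  0.5   1.13  1.17]
total tool shift mm [ 0.2 -0.   0.6] turn [ 0.0001 -0.0002 -0.0008] | per row 5 [ 0.05 -0.    0.11] [ 0.     -0.     -0.0002]
```

Call:
step_arm(
  motion="0 0 1 0 0 0;0 0 1 0 0 0;0 0 1 0 0 0;0 0 0 0 0 0",
)

```text
clock: 13.2
tool_pos: [0.6055, -0.1022, 0.0806]
ee_rot: [0.0, 0.069, 0.998, -0.001]
wrist_force: [-9.2, 0.1, 19.0]
width: 0.132
```

```bash
python3 pl.py .605 -.1022 .0806 3.0046 5
```

```text
clock 13.2 p [ 0.6055 -0.1022  0.0806] yaw 3.0038 tilt z [ 3.0e-04 -1.4e-03 -1.0e+00] F [-9.2  0.1 19. ] w 0.132 q [ 0.8   0.57 -0.93  1.69  0.5   1.13  1.16]
total tool shift mm [ 0.5 -0.1 -0. ] turn [-0.0014  0.0005 -0.0008] | per row 5 [ 0.11 -0.02 -0.01] [-0.0003  0.0001 -0.0002]
```

Contact came at TCP z = 0.0806, exactly the predicted home height. I'll relieve the pressure and release.

Call:
step_arm(
  motion="0 0 -1 0 0 0;0 0 -1 0 0 0;0 0 0 0 0 0",
)

```text
clock: 13.5
tool_pos: [0.6055, -0.1022, 0.0806]
ee_rot: [0.0, 0.069, 0.998, -0.0]
wrist_force: [-2.1, -1.3, 3.3]
width: 0.133
```

Call:
step_arm(
  motion="0 0 0 0 0 0;0 0 0 0 0 0;0 0 0 0 0 0;0 0 0 0 0 0;0 0 0 0 0 0;0 0 0 0 0 0",
  fingers=0,
)

```text
clock: 14.1
tool_pos: [0.6053, -0.1022, 0.0803]
ee_rot: [0.0, 0.069, 0.998, 0.0]
wrist_force: [0.3, 0.7, 0.0]
width: 1.002
```

Call:
step_arm(
  motion="0 0 -10 0 0 0;0 0 -20 0 0 0;0 0 -30 0 0 0;0 0 -35 0 0 0;0 0 -35 0 0 0;0 0 0 0 0 0",
)

```text
clock: 14.7
tool_pos: [0.6077, -0.1016, 0.2162]
ee_rot: [0.004, 0.069, 0.998, -0.0]
wrist_force: [0.6, 0.3, -0.1]
width: 1.001
```

```bash
python3 pl.py .501 -.0879 .20 3.0046 5;python3 - <<'E'
from ov import *
pr=[.501,-.0879,-.137]
pp=lambda :[(cheekpts([.605,-.1022,-.137],y,.018),c) for y,c in((-.006,(0,0,255)),(.006,(0,255,255)))]
for n,b in(('top',(235,145,315,220)),('scene',(190,160,290,260))):
    im,d=r.camera(n); np.savez(n+'7.npz',im=im,d=d)
    crop(n,im,*b,8 if n=='top' else 6,f'pics/{n}7r.png'); draw(n,im,0,8 if n=='top' else 6,rackpolys(pr)[:3]+pp(),f'pics/{n}7.png',b)
E
```

```text
clock 14.7 p [ 0.6077 -0.1016  0.2162] yaw 3.0041 tilt z [ 0.0075 -0.0013 -1.    ] F [ 0.6  0.3 -0.1] w 1.001 q [ 0.85  0.45 -1.    1.55  0.38  1.35  1.25]
total tool shift mm [107.7  -1.1  15.4] turn [-0.0002  0.0076 -0.0005] | per row 5 [21.53 -0.21  3.14] [-0.      0.0015 -0.0001]
```

View pics/scene7.png

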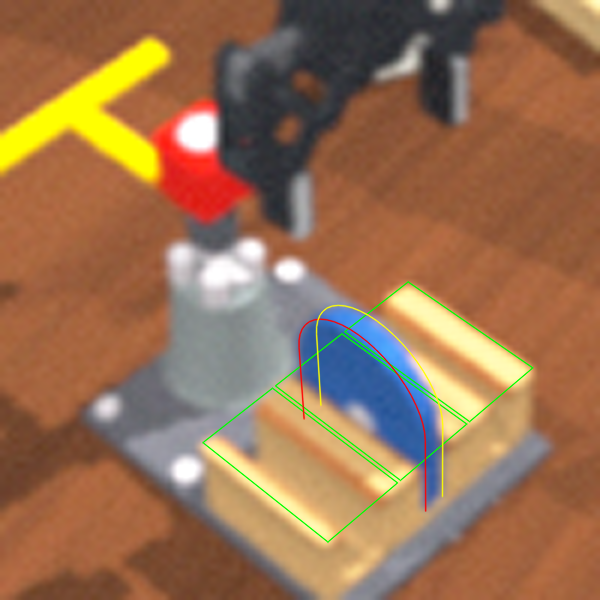

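View pics/scene7r.png

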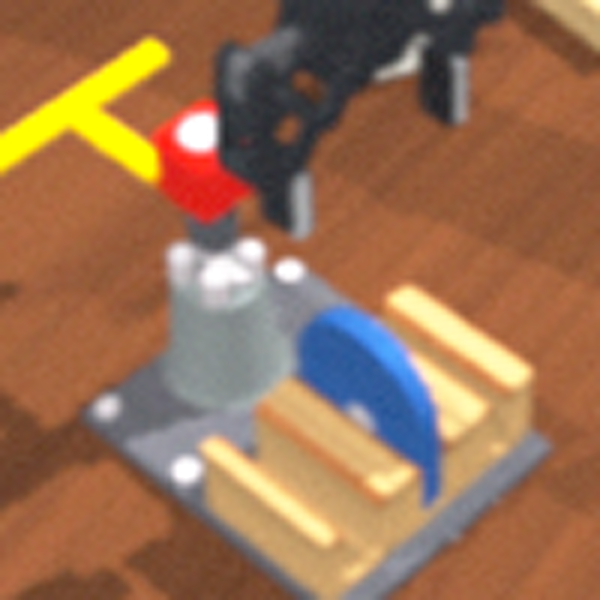

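View pics/top7r.png

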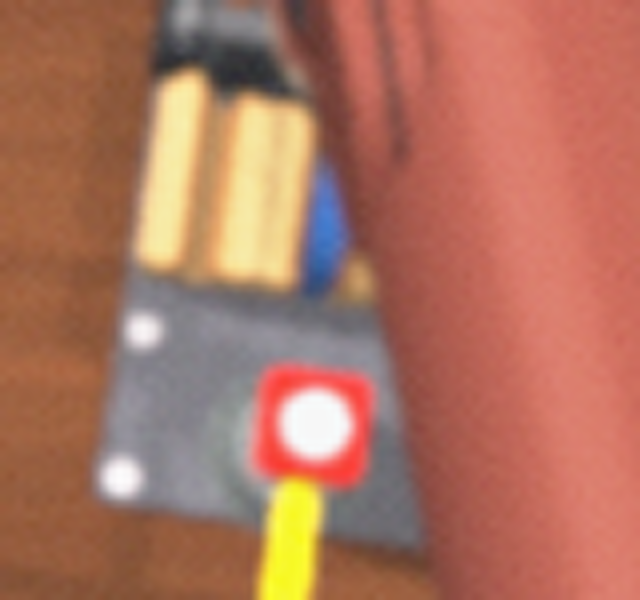

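The plate is home and upright in the middle slot: arch at (350,315), end edge flush with the block end at (432,500). Next I'll move above the knob while turning to yaw -0.137.

```bash
python3 pl.py .5015 -.088 .21 1.5 11;python3 - <<'E'
from fit import *
# knob top centre at z=.173 from the first images
print(atz('top',u([(205,318)],(240,145),6),.173),atz('scene',u([(219,110)],(180,160),5),.173))
print(atz('top',u([(314,424)],(235,145),8),.173))
E
```

```text
clock 14.8 p [ 0.6058 -0.1022  0.2116] yaw 3.0037 tilt z [ 2.e-03 -7.e-04 -1.e+00] F [ 0.5  0.8 -0.5] w 1.0 q [ 0.85  0.45 -1.    1.56  0.39  1.35  1.25]
total tool shift mm [105.2  -0.3   1.4] turn [1.2000e-03 1.9000e-03 1.5037e+00] | per row 11 [ 8.14 -6.67  0.14] [1.000e-04 2.000e-04 1.367e-01]
[[ 0.49986352 -0.0867899   0.173     ]] [[ 0.50133664 -0.08892585  0.173     ]]
[[ 0.49992478 -0.08696677  0.173     ]]
```

Call:
step_arm(
  motion="8 -6.7 0 0 0 0.137;8 -6.7 0 0 0 0.137;8 -6.7 0 0 0 0.137;8 -6.7 0 0 0 0.137;8 -6.7 0 0 0 0.137;8 -6.7 0 0 0 0.137;8 -6.7 0 0 0 0.137;8 -6.7 0 0 0 0.137;8 -6.7 0 0 0 0.137;8 -6.7 0 0 0 0.137;8 -6.7 0 0 0 0.137",
)

```text
clock: 15.9
tool_pos: [0.5007, -0.0892, 0.2093]
ee_rot: [-0.001, 0.735, 0.678, -0.001]
wrist_force: [0.2, 0.5, -0.1]
width: 1.0
```

```bash
python3 pl.py .5005 -.088 .21 -.137 11
```

```text
clock 15.9 p [ 0.5007 -0.0892  0.2093] yaw 1.4906 tilt z [-1.9e-03  5.0e-04 -1.0e+00] F [ 0.2  0.5 -0.1] w 1.0 q [ 0.86  0.14 -0.83  1.81  0.11  1.24 -0.07]
total tool shift mm [ 1.1 -0.3 -0.7] turn [-1.7000e-03  1.3000e-03  1.6276e+00] | per row 11 [ 0.07 -0.1  -0.06] [-2.00e-04  1.00e-04  1.48e-01]
```

Call:
step_arm(
  motion="0 0 0 0 0 0.148;0 0 0 0 0 0.148;0 0 0 0 0 0.148;0 0 0 0 0 0.148;0 0 0 0 0 0.148;0 0 0 0 0 0.148;0 0 0 0 0 0.148;0 0 0 0 0 0.148;0 0 0 0 0 0.148;0 0 0 0 0 0.148;0 0 0 0 0 0.148;0 0 0 0 0 0",
)

```text
clock: 17.1
tool_pos: [0.5012, -0.0892, 0.2094]
ee_rot: [-0.0, 0.998, -0.067, -0.001]
wrist_force: [0.4, -0.0, -0.2]
width: 1.0
```

```bash
python3 pl.py .5005 -.088 .148 -.137 4
python3 - <<'E'
from ov import *
for n,b in(('top',(220,145,330,245)),('scene',(160,110,290,210))):
    im,d=r.camera(n); crop(n,im,*b,6,f'pics/{n}8r.png')
E
```

```text
clock 17.1 p [ 0.5012 -0.0892  0.2094] yaw -0.1338 tilt z [-1.7e-03  5.0e-04 -1.0e+00] F [ 0.4 -0.  -0.2] w 1.0 q [ 0.74  0.12 -0.69  1.81  0.08  1.24 -1.68]
total tool shift mm [-0.7 -1.  61.4] turn [-0.0003  0.0017  0.0032] | per row 4 [-0.2  -0.26 15.35] [-0.0001  0.0004  0.0008]
```

View pics/scene8r.png

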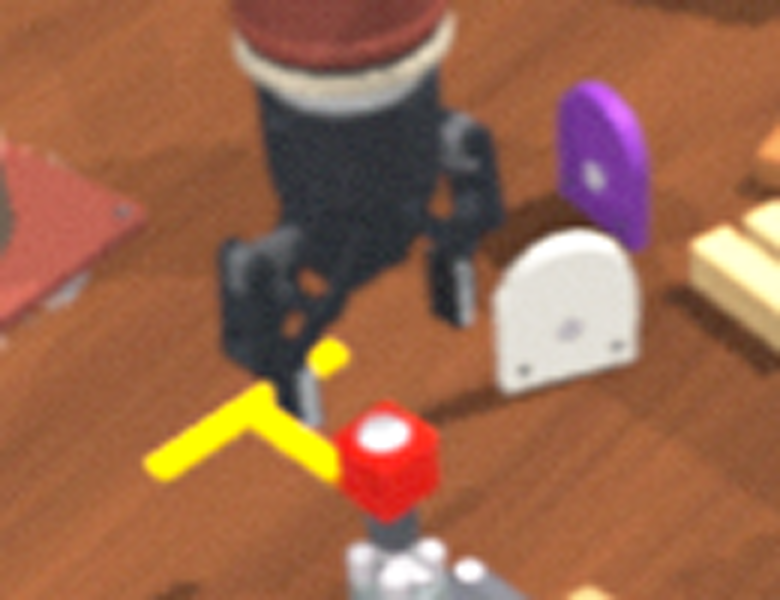

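View pics/top8r.png

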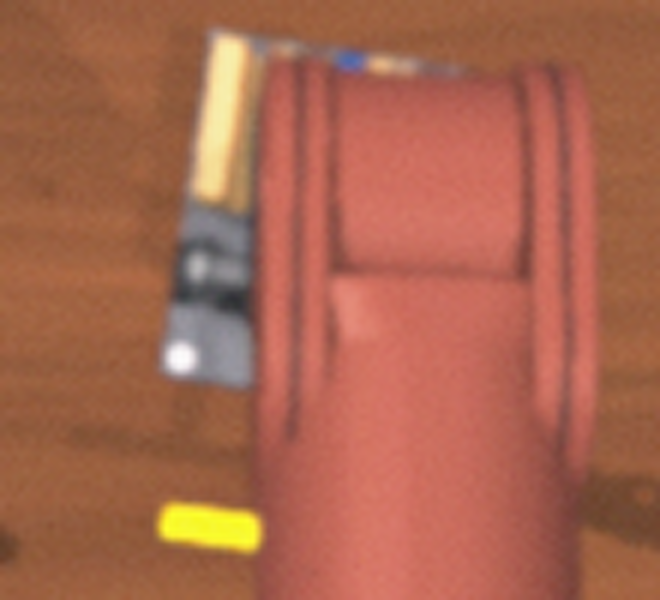

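Call:
step_arm(
  motion="0 0 16 0 0 0;-1 -1 16 0 0 0;0 0 16 0 0 0;0 0 13 0 0 0;0 0 0 0 0 0",
)

```text
clock: 17.7
tool_pos: [0.4998, -0.088, 0.1475]
ee_rot: [-0.0, 0.998, -0.064, -0.002]
wrist_force: [-0.9, 0.1, -0.5]
width: 0.999
```

Call:
step_arm(
  motion="0 0 0 0 0 0;0 0 0 0 0 0;0 0 0 0 0 0;0 0 0 0 0 0;0 0 0 0 0 0;0 0 0 0 0 0",
  fingers=1,
  squeeze=40,
)

```text
clock: 18.3
tool_pos: [0.5014, -0.0886, 0.1501]
ee_rot: [0.0, 0.998, -0.066, 0.001]
wrist_force: [-0.6, -2.2, 6.2]
width: 0.44
```

```bash
python3 pl.py .5005 -.088 .170 -.137 4
```

```text
clock 18.3 p [ 0.5014 -0.0886  0.1501] yaw -0.1316 tilt z [ 1.2e-03 -8.0e-04 -1.0e+00] F [-0.6 -2.2  6.2] w 0.44 q [ 0.73  0.18 -0.69  1.89  0.13  1.12 -1.72]
total tool shift mm [ -1.   -0.4 -19.9] turn [ 0.0006 -0.0013  0.0054] | per row 4 [-0.25 -0.1  -4.97] [ 0.0002 -0.0003  0.0013]
```

Call:
step_arm(
  motion="0 0 -4 0 0 0;0 0 -6 0 0 0;0 0 -6 0 0 0;0 0 -5 0 0 0;0 0 0 0 0 0",
  squeeze=60,
)

```text
clock: 18.8
tool_pos: [0.501, -0.0885, 0.1703]
ee_rot: [0.0, 0.998, -0.066, 0.0]
wrist_force: [4.4, -2.6, -10.4]
width: 0.437
```

```bash
python3 pl.py .5005 -.088 .1705 1.4338 11
```

```text
clock 18.8 p [ 0.501  -0.0885  0.1703] yaw -0.1315 tilt z [ 2.e-04 -2.e-04 -1.e+00] F [  4.4  -2.6 -10.4] w 0.437 q [ 0.73  0.15 -0.7   1.86  0.11  1.16 -1.7 ]
total tool shift mm [-0.6 -0.4 -0.2] turn [ 3.0000e-04 -1.0000e-04 -1.5653e+00] | per row 11 [-0.02 -0.07 -0.02] [ 0.     -0.     -0.1423]
```

Pulled about 20 mm at about 10 N. Now turning anticlockwise, which is negative about tool z.

Call:
step_arm(
  motion="0 0 0 0 0 -0.06;0 0 0 0 0 -0.1;0 0 0 0 0 -0.1;0 0 0 0 0 -0.1",
)

```text
clock: 19.2
tool_pos: [0.5009, -0.0881, 0.1697]
ee_rot: [-0.0, 0.993, 0.116, -0.0]
wrist_force: [4.9, -1.8, -10.8]
width: 0.433
```

```bash
python3 pl.py .5005 -.088 .1705 1.4338 11; python3 -c "
from h import *
print(r.sense()['torque'])
im,d=r.camera('scene');crop('s',im,160,110,290,210,6,'pics/s9.png')"
```

```text
clock 19.2 p [ 0.5009 -0.0881  0.1697] yaw 0.2329 tilt z [-1.e-04  4.e-04 -1.e+00] F [  4.9  -1.8 -10.8] w 0.433 q [ 0.76  0.16 -0.73  1.86  0.12  1.16 -1.34]
total tool shift mm [-0.4 -0.2 -0.8] turn [-4.0000e-04 -3.0000e-04 -1.2009e+00] | per row 11 [-0.02 -0.04 -0.07] [-0.     -0.     -0.1092]
[-0.37881841 -1.14758161 -0.04927214]
```

View pics/s9.png

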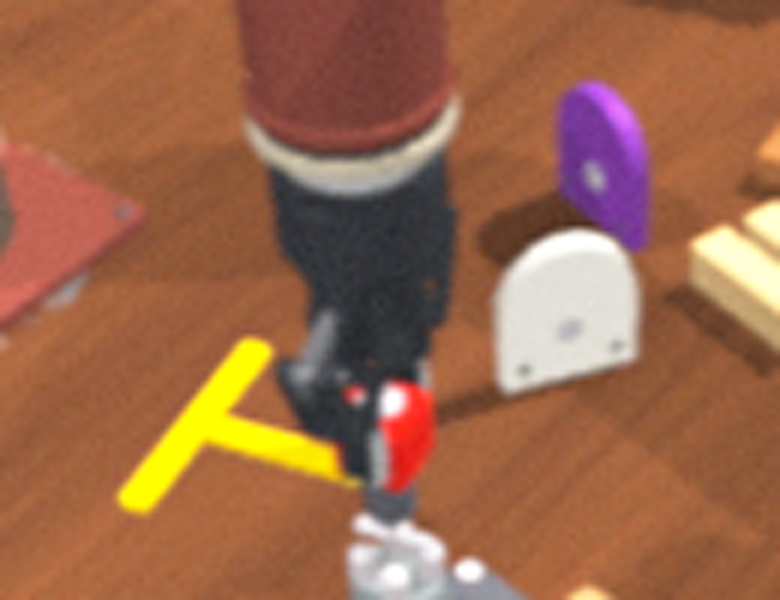

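The keeper turns with the gripper. Continuing.

Call:
step_arm(
  motion="0 0 -1 0 0 -0.12;0 0 0 0 0 -0.12;0 0 0 0 0 -0.12;0 0 0 0 0 -0.12;0 0 0 0 0 -0.12;0 0 0 0 0 -0.12;0 0 0 0 0 -0.12;0 0 0 0 0 -0.12;0 0 0 0 0 -0.12;0 0 0 0 0 -0.12;0 0 0 0 0 0",
)

```text
clock: 20.35
tool_pos: [0.5, -0.0873, 0.1703]
ee_rot: [-0.001, 0.755, 0.656, -0.0]
wrist_force: [0.6, 1.3, -10.7]
width: 0.432
```

```bash
python3 pl.py .5005 -.088 .1505 1.4338 11
```

```text
clock 20.35 p [ 0.5    -0.0873  0.1703] yaw 1.4313 tilt z [-0.0022  0.0014 -1.    ] F [  0.6   1.3 -10.7] w 0.432 q [ 0.87  0.18 -0.86  1.86  0.15  1.17 -0.17]
total tool shift mm [-0.6  0.6 19.8] turn [-0.0024 -0.0011 -0.0025] | per row 11 [-0.06  0.06  1.8 ] [-0.0002 -0.0001 -0.0002]
```

Call:
step_arm(
  motion="0 0 0 0 0 0;0 0 0 0 0 0;0 0 0 0 0 0;0 0 0 0 0 0;0 0 0 0 0 0;0 0 0 0 0 0",
  fingers=0,
)

```text
clock: 20.95
tool_pos: [0.501, -0.0881, 0.1714]
ee_rot: [0.0, 0.756, 0.655, 0.0]
wrist_force: [0.8, -0.6, -1.5]
width: 0.997
```

```bash
python3 pl.py .5005 -.088 .1475 1.4338 11;python3 -c "
from h import *
im,d=r.camera('scene');crop('s',im,160,110,290,210,6,'pics/s10.png')
im,d=r.camera('top');crop('s',im,220,145,330,245,6,'pics/t10.png')"
```

```text
clock 20.95 p [ 0.501  -0.0881  0.1714] yaw 1.4284 tilt z [ 1.e-04 -0.e+00 -1.e+00] F [ 0.8 -0.6 -1.5] w 0.997 q [ 0.87  0.18 -0.86  1.86  0.15  1.17 -0.17]
total tool shift mm [-0.  -0.5 23.9] turn [ 0.0001  0.     -0.0054] | per row 11 [-0.   -0.05  2.18] [ 0.      0.     -0.0005]
```

View pics/s10.png

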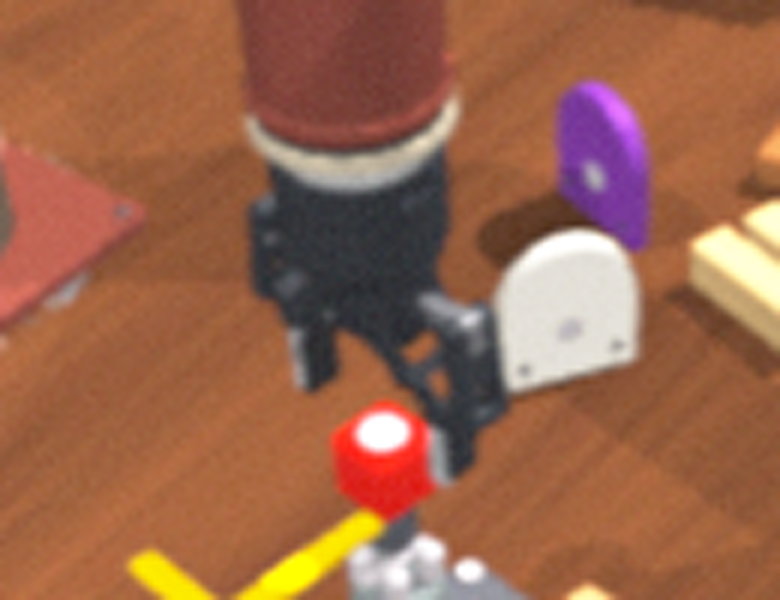

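View pics/t10.png

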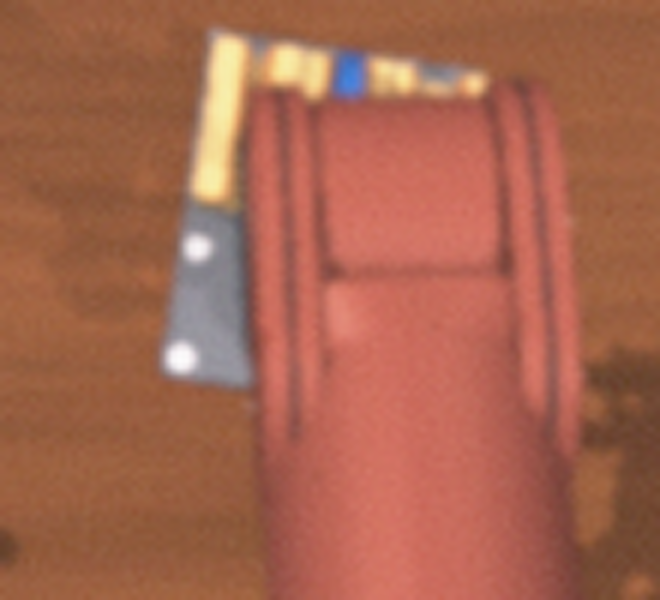

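The knob top is back at its down height, (383,432), with the keeper pointing sideways, so the half-way notch is engaged. Taking a fresh hold.

Call:
step_arm(
  motion="0 0 6 0 0 0;0 0 6 0 0 0;0 0 6 0 0 0;0 0 6 0 0 -0.005;0 0 0 0 0 0",
)

```text
clock: 21.55
tool_pos: [0.5003, -0.088, 0.1462]
ee_rot: [-0.001, 0.754, 0.657, -0.0]
wrist_force: [0.3, 0.0, -0.1]
width: 0.995
```

Call:
step_arm(
  motion="0 0 0 0 0 0;0 0 0 0 0 0;0 0 0 0 0 0;0 0 0 0 0 0;0 0 0 0 0 0;0 0 0 0 0 0",
  fingers=1,
  squeeze=60,
)

```text
clock: 22.15
tool_pos: [0.5006, -0.088, 0.1478]
ee_rot: [-0.0, 0.754, 0.657, -0.0]
wrist_force: [-4.9, 0.3, 7.1]
width: 0.435
```

```bash
python3 pl.py .5005 -.088 .1705 1.4338 11
```

```text
clock 22.15 p [ 0.5006 -0.088   0.1478] yaw 1.4338 tilt z [-9.e-04 -4.e-04 -1.e+00] F [-4.9  0.3  7.1] w 0.435 q [ 0.86  0.21 -0.85  1.89  0.17  1.12 -0.19]
total tool shift mm [ -0.   -0.1 -22.7] turn [-0.0008  0.0005 -0.    ] | per row 11 [-0.   -0.01 -2.07] [-0.0001  0.     -0.    ]
```

Pull about 20 mm, to TCP z of about 0.168.

Call:
step_arm(
  motion="0 0 -4 0 0 0;0 0 -6 0 0 0;0 0 -6 0 0 0;0 0 -5 0 0 0;0 0 -1 0 0 0;0 0 0 0 0 0",
)

```text
clock: 22.75
tool_pos: [0.5005, -0.088, 0.1691]
ee_rot: [-0.0, 0.754, 0.657, -0.0]
wrist_force: [-2.8, 0.7, -10.8]
width: 0.435
```

```bash
python3 pl.py .5005 -.088 .1685 3.0046 13
```

```text
clock 22.75 p [ 0.5005 -0.088   0.1691] yaw 1.4337 tilt z [-1.e-03  1.e-04 -1.e+00] F [ -2.8   0.7 -10.8] w 0.435 q [ 0.87  0.18 -0.86  1.86  0.15  1.17 -0.17]
total tool shift mm [0.  0.  0.6] turn [-8.0000e-04 -8.0000e-04 -1.5709e+00] | per row 13 [0.   0.   0.04] [-1.000e-04 -1.000e-04 -1.208e-01]
```

Call:
step_arm(
  motion="0 0 0 0 0 -0.06;0 0 0 0 0 -0.12;0 0 0 0 0 -0.12;0 0 0 0 0 -0.12;0 0 0 0 0 -0.12;0 0 0 0 0 -0.12;0 0 0 0 0 -0.12;0 0 0 0 0 -0.12;0 0 0 0 0 -0.12",
)

```text
clock: 23.65
tool_pos: [0.4998, -0.088, 0.1685]
ee_rot: [-0.001, 0.335, 0.942, -0.0]
wrist_force: [-4.3, 0.7, -11.0]
width: 0.437
```

```bash
python3 pl.py .5005 -.088 .1685 3.0046 5
```

```text
clock 23.65 p [ 0.4998 -0.088   0.1685] yaw 2.4584 tilt z [-2.6e-03  6.0e-04 -1.0e+00] F [ -4.3   0.7 -11. ] w 0.437 q [ 0.99  0.22 -0.99  1.86  0.19  1.17  0.82]
total tool shift mm [-0.5  0.4 -0. ] turn [-5.000e-04 -2.700e-03 -5.462e-01] | per row 5 [-0.12  0.06 -0.  ] [-1.000e-04 -5.000e-04 -1.092e-01]
```

Call:
step_arm(
  motion="0 0 0 0 0 -0.11;0 0 0 0 0 -0.11;0 0 0 0 0 -0.11;0 0 0 0 0 -0.11;0 0 0 0 0 -0.1;0 0 0 0 0 0;0 0 0 0 0 0",
)

```text
clock: 24.35
tool_pos: [0.4995, -0.0883, 0.1684]
ee_rot: [-0.002, 0.074, 0.997, 0.0]
wrist_force: [-4.6, -1.1, -10.3]
width: 0.44
```

```bash
python3 pl.py .5005 -.088 .1685 3.0046 5;python3 -c "
from h import *
print(r.sense()['torque'])
im,d=r.camera('scene');crop('s',im,160,130,290,230,6,'pics/s11.png')"
```

```text
clock 24.35 p [ 0.4995 -0.0883  0.1684] yaw 2.9933 tilt z [-3.2e-03  6.0e-04 -1.0e+00] F [ -4.6  -1.1 -10.3] w 0.44 q [ 1.06  0.24 -1.08  1.86  0.23  1.18  1.33]
total tool shift mm [-0.9  0.4 -0.1] turn [ 0.0001 -0.0033 -0.0113] | per row 5 [-0.18  0.08 -0.03] [ 0.     -0.0007 -0.0023]
[0.36529604 0.89638611 0.02546525]
```

View pics/s11.png

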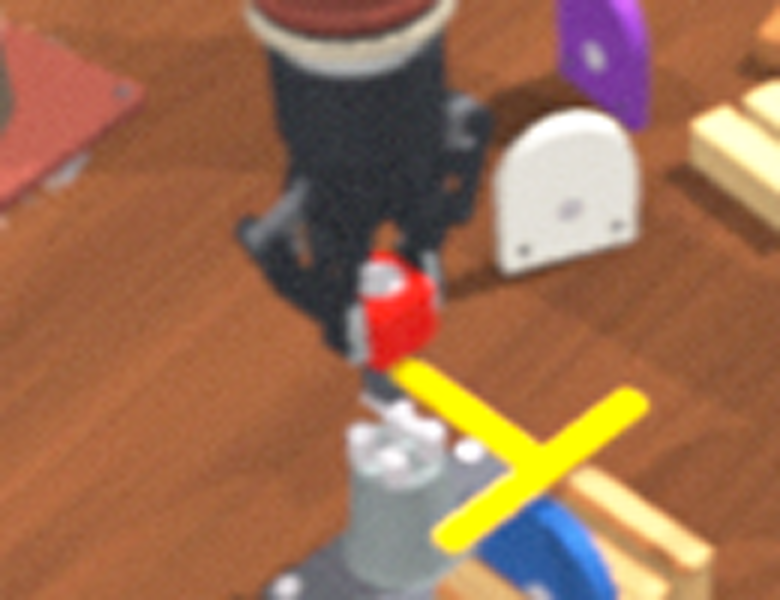

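The keeper is over the slots, with its crossbar at (540,470). Letting go so it snaps down, then retreating straight up.

Call:
step_arm(
  motion="0 0 0 0 0 -0.01;0 0 0 0 0 0;0 0 0 0 0 0;0 0 0 0 0 0;0 0 0 0 0 0;0 0 0 0 0 0;0 0 0 0 0 0",
  fingers=0,
)

```text
clock: 25.1
tool_pos: [0.501, -0.0881, 0.1694]
ee_rot: [0.0, 0.069, 0.998, -0.0]
wrist_force: [0.2, 0.1, 0.2]
width: 0.994
```

Call:
step_arm(
  motion="0 0 -10 0 0 0;0 0 -20 0 0 0;0 0 -30 0 0 0;0 0 -30 0 0 0;0 -20 -20 0 0 0;0 -30 0 0 0 0;0 -40 0 0 0 0;0 -40 0 0 0 0;0 -40 0 0 0 0;0 -40 0 0 0 0;0 -30 0 0 0 0;0 -20 0 0 0 0;0 0 0 0 0 0",
)

```text
clock: 26.4
tool_pos: [0.4643, -0.3485, 0.2792]
ee_rot: [-0.0, 0.071, 0.997, 0.0]
wrist_force: [-0.2, 1.1, -0.2]
width: 1.003
```

```bash
python3 pl.py .5005 -.088 .1685 3.0046 5;python3 - <<'E'
from ov import *
pr=[.501,-.0879,-.137]
for n,b in(('top',(225,135,325,235)),('scene',(180,155,290,255))):
    im,d=r.camera(n); np.savez(n+'12.npz',im=im,d=d)
    crop(n,im,*b,6,f'pics/{n}12r.png'); draw(n,im,0,6,rackpolys(pr,np.pi)[-3:],f'pics/{n}12.png',b)
    cv2.imwrite(f'pics/{n}12f.png',cv2.resize(im[:,:,::-1],(800,600)))
E
```

```text
clock 26.4 p [ 0.4643 -0.3485  0.2792] yaw 2.9998 tilt z [-0.e+00  5.e-04 -1.e+00] F [-0.2  1.1 -0.2] w 1.003 q [ 1.34  0.3  -0.94  1.54  0.24  1.42  1.81]
total tool shift mm [  0.9 262.9 110.9] turn [ 0.0005 -0.0001 -0.0048] | per row 5 [ 0.08 52.59 22.16] [ 0.0001 -0.     -0.001 ]
```

View pics/scene12.png

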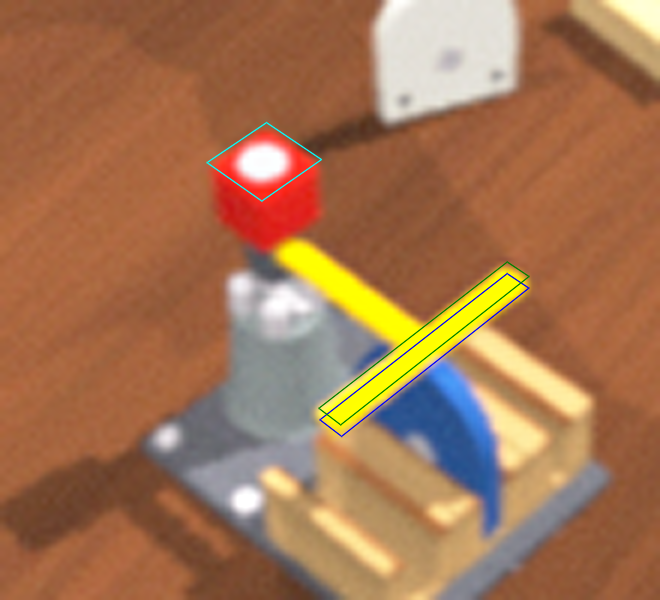

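View pics/top12.png

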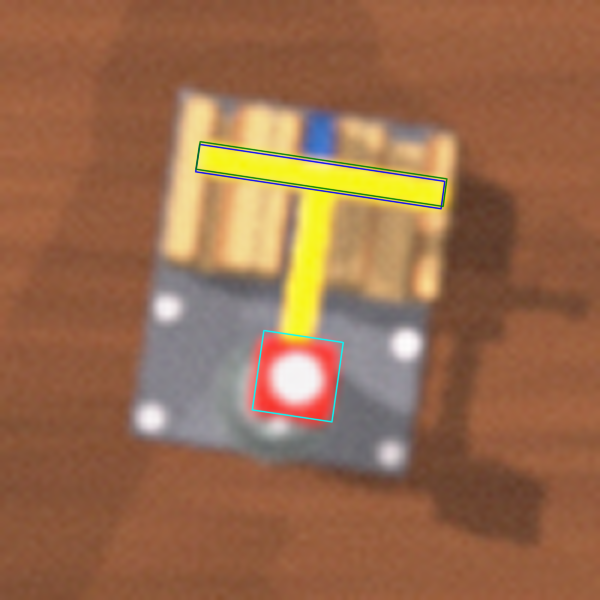

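View pics/scene12f.png

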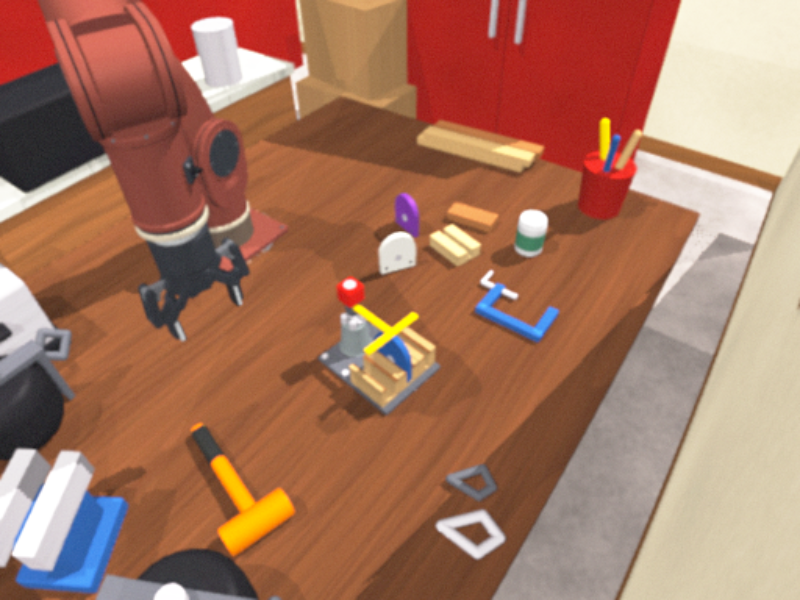

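```bash
python3 -c "
from plant import r
print(r.close_job())"
```

```text
the job is handed in; nothing more can be done
None
```

The blue cheek plate is in the middle (15 mm) slot, upright and fully home, and the rack is locked. I handed the job in at about 26.5 s of the 64 s allowed.

**Plate:**
- I lifted it from the stand and lowered it into the slot. It touched the floor at exactly the predicted home height (tool centre point (TCP) at z 0.0806 m) with about 19 N, then I let it go.
- The pictures show its ends level with the block ends to about 1 pixel (2 mm).

**Knob:**
- I pulled it about 20 mm and turned it 90° anticlockwise, then let it snap into the half-way notch. A picture showed the knob head back at its down height.
- I took a fresh hold, pulled and turned it another 90°, then let go.
- In both final views the keeper and knob head match the "down, last notch" model to about a pixel, with the crossbar over the plate.

**Last checks:** The hammer, clamp, packing piece and tin look unmoved in the final scene picture. The gripper is open and well clear, with no contact force.

**What disagreed:**
- The two cameras differed by about 2 mm on positions, within the stated calibration error.
- The wrist also read about 9 N sideways when the plate touched the slot floor. It dropped to about 2 N when I backed off, and to about zero on release.

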